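# Slide the vial tray across to the dock and pin its hold-down bar

## Task

Push the loaded vial tray, keeping it low and level, off the grey staging block and across the gap onto the metal dock, until it sits squarely against the dock's end stop between the two pins; it must not be lifted or dip into the gap. Then set the steel hold-down bar over the tray with both of its holes on the pins, lowering it gently until it rests flat on the vial caps, and let go. Leave the bin of caps, the bottle and the jar where they are.

Things in the scene. Friction and masses are not known exactly. Their poses are not given: they have to be found in the camera images.
- dock: Fixed aluminium dock, deck 160 (x) by 175 (y), its top 30 mm above the table. Origin: on the table, below the middle of the tray's home place. x axis: across the lane, from pin to pin; y axis: along the lane. The tray comes from +y and moves to -y; the deck reaches from y = +80 (open edge at the gap) to y = -95. A tray that is home has its origin at dock x = 0, y = 0, z = 30.
- dock_stop (a point): Middle of the end stop's face at deck height: dock x = 0, y = -75, z = 30 mm. The stop is a bar 120 wide (x) across the deck's -y end, rising 30 mm above the deck.
- pin_a (a point): Top of the upright steel pin at the dock's x = -70, y = 0 mm; 72 above the deck (102 above the table). Pin 10 diameter, the top 8 mm tapering to 5.
- pin_b (a point): Top of the other, identical pin at the dock's x = +70, y = 0 mm.
- staging: Fixed grey plastic block, 140 (x) by 210 (y), flat top 32 mm above the table (2 mm above the dock deck), no rims. Origin on the table below its centre; axes parallel to the dock's. Its -y edge (y = -105) faces the dock's open edge across an open gap 56 to 64 mm wide.
- tray: Loose rigid aluminium tray of capped vials on the staging block, 100 wide (x) by 150 long (y), 0.25 to 0.42 kg. Origin: centre of its underside; -y end leads. Upright flat outside walls 40 high. White caps, tops 50 above the underside, fill the four leading rows (y = -55 to +11); the two rear rows are empty. It starts up to 15 mm off the lane's middle and turned up to 0.12 rad.
- tray_rear (a point): Middle of the lower edge of the tray's rear wall (tray x = 0, y = +75, z = 0 mm), the wall to push on. The loaded front makes the centre of mass lie about 9 mm ahead of the tray's origin and 26 above its underside: left to itself it tips once more than 66 mm of it hangs over the gap with nothing under its front, and sooner if its front is pressed down. A slow, steady, low push keeps it level.
- hold_bar: Loose steel hold-down bar lying flat on the table to the robot's left or right (it swaps places with the bin of caps), 0.2 to 0.3 kg. Plate 180 (x) by 50 (y) by 6 thick; origin: centre of its underside. Either hole may go on either pin. Resting on the vial caps its underside is 80 mm above the table.
- bar_grip (a point): Middle of the bar's black upright grip, 32 mm above the bar's underside. The grip is 40 long (bar x) by 16 thick (bar y) and stands from 6 to 46 mm above the underside: pinch it across its 16 mm from above.
- hole_a (a point): Centre of the round through hole, 14 diameter, at the bar's x = -70, y = 0 mm, at the underside.
- hole_b (a point): The same for the hole at the bar's x = +70, y = 0 mm.
- cap_bin: Bystander: grey open bin of loose caps, 90 by 130 by 45 mm; origin centre of underside.
- bottle: Bystander: white bottle 60 diameter, 160 tall; origin centre of underside.
- jar: Bystander: amber jar 64 diameter, 90 tall; origin centre of underside.
Things that resemble listed ones, but are neither listed nor needed, are in the scene too. What is shaped like the hold_bar but purple or yellow is not meant.

How it is judged:
By the outcome, as a careful person would: the job done as asked, in the order asked, and still so for the second after the job is handed in, with the robot touching nothing.
It also fails if it takes over 69 s, if anything falls off the work surface, if the arm or the gripper's body presses on something with over 40 N, if the wrist force passes 120 N, or if a joint passes its speed limit or range.

## Robot

A 6-joint arm with a two-finger parallel gripper is mounted at the origin on the work surface. World frame = base frame: x ahead of the robot, y to its left, z up, the work surface at z = 0. Lengths are in m, angles in rad, forces in N, time in s.
With the tool pointing down it reaches from about 0.3 to 1 m from the base axis. Payload 5.1 kg.
Tool frame: the origin (TCP) lies between the finger pads; the fingertips stand ahead of it and the grasp point (between the pads) is the TCP (tcp_to_tips is the z of the fingertips in the tool frame, in m); z points along the fingers, y is the direction in which the jaws open and shut (so a half turn about z gives the same grasp; the last joint's range is limited). The gripper opens to 95 mm and grips with 3 to 60 N. Pads are 20 mm wide; open, the fingers measure 119 mm over their backs; the gripper's body (75 mm by 180 mm) begins 59 mm behind the grasp point.
Start: joints at [1.078, 0.124, 1.65, -0, 1.367, -0.083], TCP at [0.259, 0.596, 0.212] pointing down, gripper open.
Joint ranges: [-2.61, 2.61], [-1.02, 2.33], [0.03, 2.71], [-1.35, 4.49], [0.32, 2.68], [-2.91, 2.91]. Speed limits (rad/s): [2.57, 2.57, 3.14, 3.14, 3.14, 3.14].

## Interface

Orientations are given as a rotation vector (axis times angle).
In Python, from bench import * gives the robot as it stands.
- The arm moves only by the tool jog_arm, never from a script. Its argument "moves" is text: rows parted by semicolons, each of 7 numbers parted by spaces: the shift along the tool's x, y, z in units of 30 mm (1.0 is 30 mm), then the turn, a rotation vector about the tool's x, y, z in rad, then the opening, from 0 (shut) to 1 (fully open). A call has 1 to 5 rows; each row is the pose to reach, as a shift and turn from the pose commanded when the call began, along the tool's axes at that moment; what a row does not reach only later rows make up. A row lasts 1/8 s, in which the tool goes at most 62.5 mm and 10.7 degrees, less where a joint would pass 70% of its speed; a pose out of reach is approached as far as the arm can. A call with a gripper value outside its range is refused whole. The fingers move at their own pace and stop on an object; "squeeze" is the grip in N (left out, the last holds). Time passes only in rows, so rows that repeat a pose let the fingers close. It gives the time, the measured TCP pose, the force and the opening at its end, in the units of the state.
- get_state(): the state, without advancing time (a new reading comes with each control period).
- snapshot(name): name is "scene" or "side" or "wrist"; returns a dict with "image" (480x640x3 uint8, red, green, blue), "fx", "fy", "cx", "cy" (pixels), "world_to_cam" (4x4, takes a point from world to camera coordinates). Camera axes: x right, y down, z forward; pixel columns grow to the right and rows downward; lengths in m; the calibration is good to about 2 mm. The wrist camera is an equidistant fisheye: a pixel r from the principal point sees the ray r / f radians off the axis. A picture is of the moment at which its call begins. There is no depth.
- finish_job(): hands the job in, once; it reports no verdict.
The state is a dict: "clock": time; "qpos": joint angles; "joint_velocities": joint speeds; "effort": joint torques, N m; "ee_pos": TCP position; "orientation": TCP orientation; "wrist_force": force on the tool from outside, world axes, zero at the start; "torque": the same for the moment, N m; "finger_gap": finger opening in m.
Only numpy, scipy, OpenCV 4.12 (cv2) and the standard library are available. Lean on these libraries where they do the work, as an engineer would, in place of code of your own. Each camera call takes 0.05 s, during which the arm holds its last target.

## Working session

There is one attempt and no reset: what is moved stays moved. The work goes in short steps, Python scripts to look and compute and a tool call to move; the robot and the scene stay as the last step left them, time stands still between calls to the robot, and variables do not carry over. Pictures are saved under pics/ and viewed, and the job is handed in when it is done.

Besides the shell and the picture viewer there is one more tool, called after ">>>" as name(argument=value, ...) on one line, values as JSON. jog_arm: Moves the arm, as the interface text tells. Its arguments: {"type":"object","properties":{"moves":{"type":"string"},"squeeze":{"type":"number"}},"required":["moves"]}

```bash
mkdir -p pics; ls; python3 - <<'E'
from bench import *
import cv2
s=get_state(); print(s)
for n in ["scene","side","wrist"]:
    d=snapshot(n); cv2.imwrite(f"pics/{n}0.png",d["image"][:,:,::-1]); 
    import pickle; pickle.dump(d,open(f"pics/{n}0.pkl","wb")); print(n,d["fx"],d["fy"],d["cx"],d["cy"],d["world_to_cam"])
E
```

```text
pics
{'clock': 0.0, 'qpos': array([ 1.07838404e+00,  1.24492603e-01,  1.65166388e+00,  3.97190327e-06,
        1.36748782e+00, -8.26092422e-02]), 'joint_velocities': array([ 0.00163703,  0.00125355, -0.00074688,  0.00139273,  0.00082095,
        0.00061749]), 'effort': array([ 3.43802722e-04, -4.17601132e+01, -3.59929633e+01,  7.75867025e-02,
        4.93058190e-02, -2.04876646e-04]), 'ee_pos': array([0.25870497, 0.5955979 , 0.21080113]), 'orientation': array([-0.63910399, -3.07529876,  0.00308813]), 'wrist_force': array([ 0.3594325 ,  0.24055426, -0.0529046 ]), 'torque': array([0.03463045, 0.02910327, 0.04636012]), 'finger_gap': 0.0947689993114515}
scene 615.9681397100035 615.9681397100035 313.14586150519574 238.96300604067076 [[-0.14505607  0.9893985   0.00702471  0.06269947]
 [ 0.80541402  0.12219988 -0.57997883 -0.29028327]
 [-0.5746886  -0.07847165 -0.81460126  1.89189057]
 [ 0.          0.          0.          1.        ]]
side 474.1372784965869 474.1372784965869 321.5041865114161 239.91272608350025 [[ 0.75982831 -0.64963895  0.0251033  -0.33361984]
 [-0.32476436 -0.41273347 -0.85098719  0.23661987]
 [ 0.5631954   0.6384515  -0.52458615  0.83874566]
 [ 0.          0.          0.          1.        ]]
wrist 371.64829954431775 371.64829954431775 324.5673536770228 243.9856772572257 [[ 0.39866919  0.91709212 -0.0022171  -0.64926765]
 [ 0.88544412 -0.3842796   0.26137694 -0.02894535]
 [ 0.23885474 -0.10616605 -0.96523426  0.39170746]
 [ 0.          0.          0.          1.        ]]
```

View pics/scene0.png

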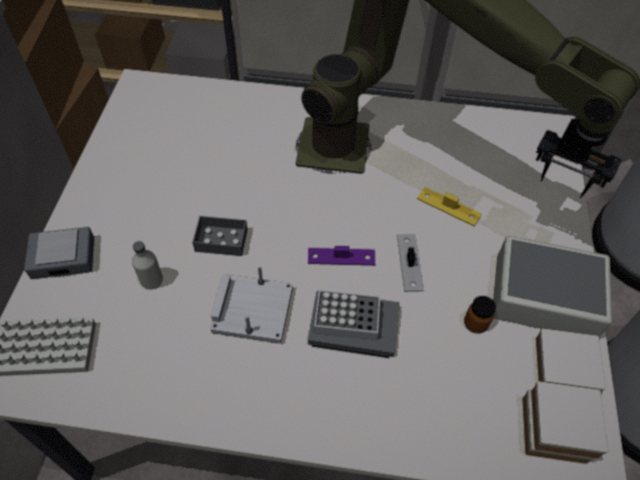

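View pics/side0.png

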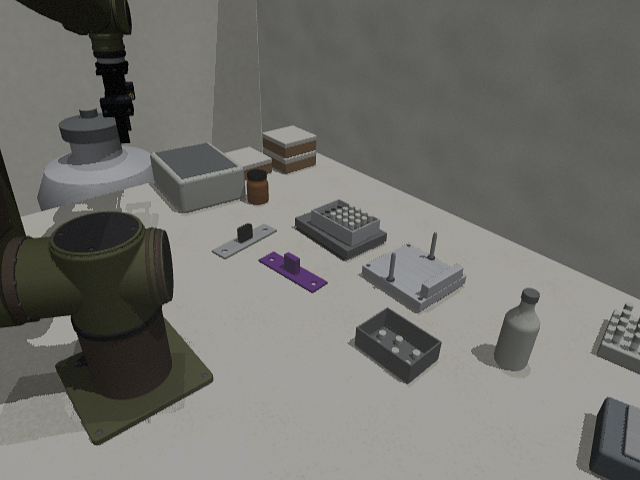

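View pics/wrist0.png

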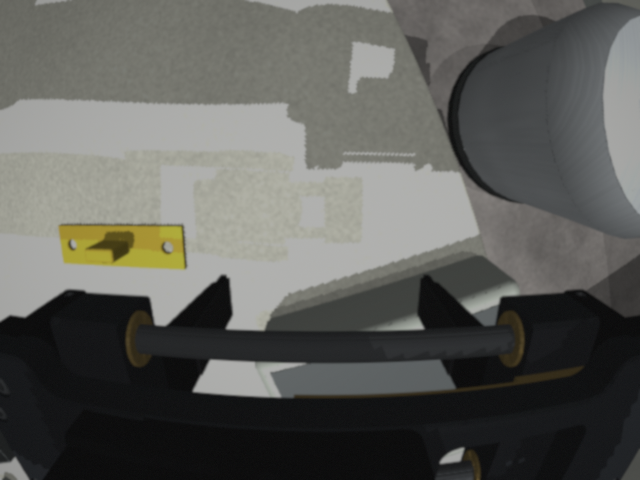

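```bash
python3 - <<'E'
import pickle,cv2
im=pickle.load(open("pics/scene0.pkl","rb"))["image"][:,:,::-1]
def c(n,im,x0,y0,w,h,s):
    cv2.imwrite(n,cv2.resize(im[y0:y0+h,x0:x0+w],None,fx=s,fy=s,interpolation=cv2.INTER_CUBIC))
c("pics/c1.png",im,200,260,110,85,7)
c("pics/c2.png",im,300,225,130,140-20,5+1)
im=pickle.load(open("pics/side0.pkl","rb"))["image"][:,:,::-1]
c("pics/c3.png",im,200,190,200,120,4)
c("pics/c4.png",im,340,220,140,100,5.5)
E
```

```text
(no output)
```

View pics/c1.png

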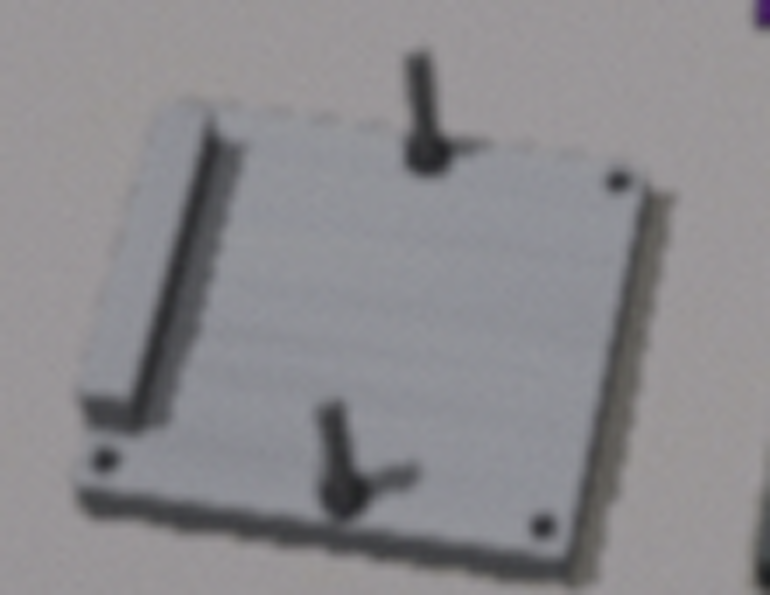

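View pics/c2.png

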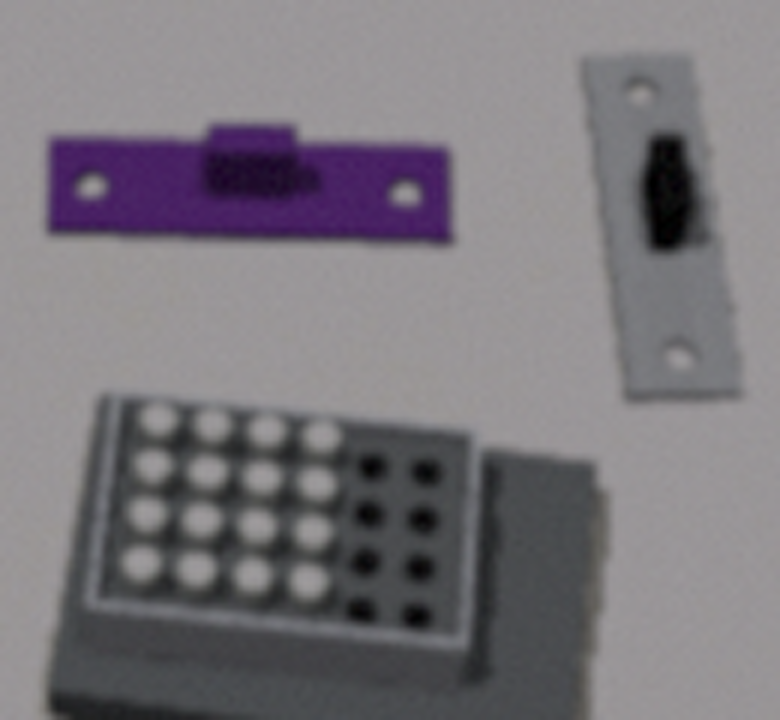

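View pics/c3.png

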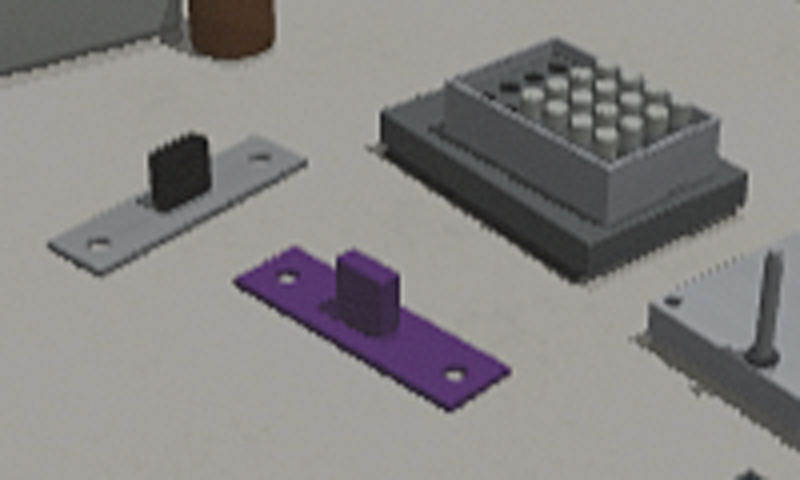

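View pics/c4.png

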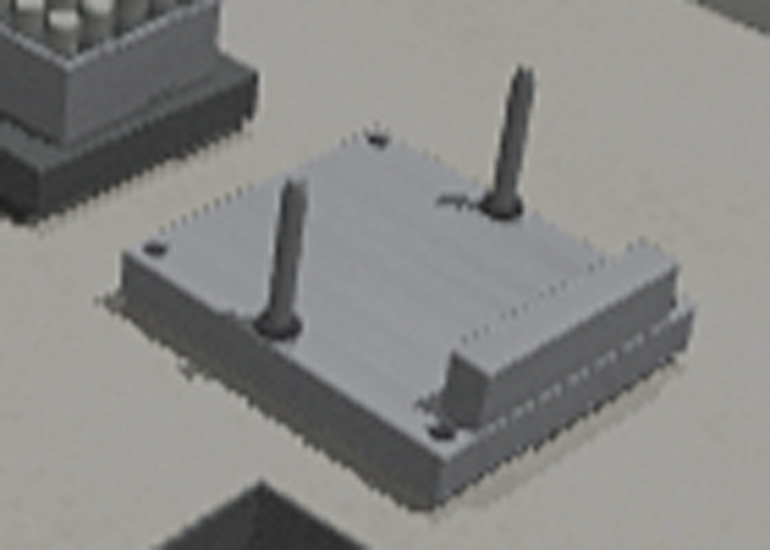

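```bash
cat > h.py <<'E'
import pickle,numpy as np
from scipy.optimize import least_squares
def proj(d,P):
    P=np.atleast_2d(P); C=P@d["world_to_cam"][:3,:3].T+d["world_to_cam"][:3,3]
    return np.c_[d["fx"]*C[:,0]/C[:,2]+d["cx"],d["fy"]*C[:,1]/C[:,2]+d["cy"]]
def projf(d,P):
    P=np.atleast_2d(P); C=P@d["world_to_cam"][:3,:3].T+d["world_to_cam"][:3,3]
    rho=np.hypot(C[:,0],C[:,1]); th=np.arctan2(rho,C[:,2]); k=d["fx"]*th/rho
    return np.c_[k*C[:,0]+d["cx"],k*C[:,1]+d["cy"]]
def place(p,L,z0=0):
    L=np.array(L,float)/1000; c,s=np.cos(p[2]),np.sin(p[2])
    return np.c_[p[0]+c*L[:,0]-s*L[:,1],p[1]+s*L[:,0]+c*L[:,1],L[:,2]+z0]
def fit(obs,p0,z0=0,verbose=True):
    # obs: list of (cam dict, crop(s,ox,oy), [(local),(px)], fish)
    def r(p,full=False):
        o=[]
        for d,(s,ox,oy),pts,f in obs:
            uv=np.array([((q[1][0]+.5)/s-.5+ox,(q[1][1]+.5)/s-.5+oy) for q in pts])
            o.append((projf if f else proj)(d,place(p,[q[0] for q in pts],z0))-uv)
        return o if full else np.concatenate(o).ravel()
    S=least_squares(r,p0,loss="soft_l1",f_scale=1)
    if verbose:
        for o in r(S.x,True): print(np.round(o,1).tolist())
    return S.x
E
cat > f1.py <<'E'
from h import *
sc=pickle.load(open("pics/scene0.pkl","rb")); sd=pickle.load(open("pics/side0.pkl","rb"))
D1=[((-70,0,102),(419,54)),((70,0,102),(331,407)),((-80,80,30),(648,180)),((80,80,30),(570,556)),((80,-95,30),(78,488)),((60,-95,60),(82,398)),((-70,0,30),(427,158)),((70,0,30),(343,497))]
D2=[((-70,0,102),(295,182)),((70,0,102),(525,70)),((-80,80,30),(122,255)),((80,80,30),(375,128)),((-80,-95,30),(440,455)),((80,-95,30),(692,308)),((-60,-95,60),(487,375)),((-60,-75,60),(455,350)),((-70,0,30),(278,325)),((70,0,30),(502,207))]
T1=[((-50,-75,40),(103,397)),((-50,75,40),(480,435)),((50,75,40),(468,643)),((50,-75,40),(85,605))]
T1+=[((-33,y,50),q) for y,q in zip((-55,-33,-11,11),((157,416),(210,422),(266,428),(321,434)))]
T1+=[((33,y,50),q) for y,q in zip((-55,-33,-11,11),((141,563),(196,568),(252,573),(308,578)))]
T2=[((-50,-75,40),(612,168)),((50,-75,40),(720,120)),((-50,75,40),(445,82)),((50,75,40),(557,42))]
B1=[((-90,25,6),(692,55)),((-90,-25,6),(582,58)),((90,25,6),(742,395)),((90,-25,6),(627,400)),((-70,0,6),(641,90)),((70,0,6),(681,357))]
B2=[((-90,-25,6),(102,273)),((-90,25,6),(50,245)),((90,-25,6),(307,160)),((90,25,6),(255,138)),((-70,0,6),(98,244)),((70,0,6),(260,157))]
k1=(7,200,260);k2=(6,300,225);k3=(4,200,190);k4=(5.5,340,220)
def both(a,b,p0,z0,n):
    for w,obs in (("scene",[a]),("side",[b]),("both",[a,b])):
        p=fit(obs,p0,z0,w=="both"); print(n,w,np.round(p,4))
    return p
d=both((sc,k1,D1,0),(sd,k4,D2,0),[.6,-.2,0],0,"dock")
t=both((sc,k2,T1,0),(sd,k3,T2,0),[.6,.1,0],.032,"tray")
b=both((sc,k2,B1,0),(sd,k3,B2,0),[.5,.2,0],0,"bar")
R=lambda a:np.array([[np.cos(a),np.sin(a)],[-np.sin(a),np.cos(a)]])
print("tray in dock",R(d[2])@(t[:2]-d[:2])*1000,t[2]-d[2])
E
python3 f1.py
```

```text
dock scene [ 0.6073 -0.1196 -0.0081]
dock side [ 0.6035 -0.1215 -0.0141]
[[-0.3, -0.8], [-0.1, -1.2], [0.5, -2.5], [-0.1, 0.2], [-0.9, -0.5], [-1.0, -0.8], [0.4, -0.3], [0.6, 0.2]]
[[0.3, -1.0], [0.1, -1.0], [-0.1, -1.7], [0.0, -0.9], [0.9, -0.1], [1.2, -1.2], [0.7, -0.7], [-1.1, -0.8], [-0.0, 0.3], [-0.3, 0.2]]
dock both [ 0.6057 -0.1201 -0.0106]
tray scene [0.6084 0.1075 0.0387]
tray side [0.605  0.1045 0.0346]
[[1.3, -1.3], [-0.2, -1.7], [-0.2, 0.4], [-0.0, 0.4], [-0.1, 0.2], [0.1, 0.1], [-0.1, -0.0], [-0.2, -0.2], [-0.1, -0.2], [-0.0, -0.1], [-0.0, 0.0], [-0.0, 0.1]]
[[0.0, 0.2], [0.6, -0.9], [0.2, -0.9], [-0.3, -2.0]]
tray both [0.6081 0.1074 0.0381]
bar scene [0.4003 0.2544 0.1745]
bar side [0.3958 0.2509 0.1857]
[[-0.4, -0.5], [-0.2, -0.6], [0.2, -0.6], [0.1, -1.0], [-0.1, -0.2], [-0.2, -0.7]]
[[0.1, -0.9], [-0.3, -1.3], [0.5, -0.7], [0.3, -1.4], [0.6, -0.7], [0.3, -0.3]]
bar both [0.3985 0.254  0.1782]
tray in dock [-5.42834872e-03  2.27508604e+02] 0.04872025586940122
```

```bash
cat >> h.py <<'E'
from scipy.spatial.transform import Rotation as Ro
def ground(d,u,v,z):
    R=d["world_to_cam"][:3,:3];t=d["world_to_cam"][:3,3];o=-R.T@t
    r=R.T@np.array([(u-d["cx"])/d["fx"],(v-d["cy"])/d["fy"],1]);return o+r*(z-o[2])/r[2]
E
python3 - <<'E'
from bench import *
import bench
from h import *
print([n for n in dir(bench) if not n.startswith('_')]); 
try: print(tcp_to_tips)
except Exception as e: print(e)
s=get_state(); R=Ro.from_rotvec(s["orientation"]).as_matrix(); print(R.round(3), s["clock"])
d=pickle.load(open("pics/wrist0.pkl","rb")); M=d["world_to_cam"]; c=-M[:3,:3].T@M[:3,3]; print("cam in tool",R.T@(c-s["ee_pos"]), R.T@M[:3,:3].T)
sc=pickle.load(open("pics/scene0.pkl","rb"))
for n,u,v,z in (("jar top",485,304,.09),("box",498,290,.1),("box",512,240,.1),("box low",500,318,0),("bottle",150,285,0),("bin",220,252,0)): print(n,ground(sc,u,v,z).round(3))
E
```

```text
['PlanningError', 'finish_job', 'get_state', 'snapshot', 'tcp_to_tips']
0.019
[[-0.917  0.398 -0.001]
 [ 0.398  0.917 -0.001]
 [ 0.    -0.002 -1.   ]] 0.15
cam in tool [ 0.0742651   0.00036021 -0.17314741] [[-2.87544164e-04 -9.65200201e-01 -2.61511929e-01]
 [ 9.99999780e-01 -1.21267903e-04 -6.51963744e-04]
 [ 5.97562534e-04 -2.61512059e-01  9.65200024e-01]]
jar top [0.552 0.431 0.09 ]
box [0.515 0.46  0.1  ]
box [0.36  0.499 0.1  ]
box low [0.533 0.489 0.   ]
bottle [ 0.57  -0.407  0.   ]
bin [ 0.442 -0.252  0.   ]
```

```bash
cat >> h.py <<'E'
def to(s,pos,yawx):
    "shift (units) & turn from state to TCP pos, tool x at world angle yawx, pointing down"
    R=Ro.from_rotvec(s["orientation"]).as_matrix()
    x=np.array([np.cos(yawx),np.sin(yawx),0]); z=np.array([0,0,-1.]); T=np.c_[x,np.cross(z,x),z]
    return (R.T@(np.array(pos)-s["ee_pos"])/.03).round(3), Ro.from_matrix(R.T@T).as_rotvec().round(4)
dock=np.array([.6057,-.1201,-.0106])
def dk(x,y,z,d=dock): return place(d,[(x,y,z)])[0]
E
python3 - <<'E'
from bench import *
from h import *
s=get_state(); print(to(s,dk(0,340,212),np.pi/2+dock[2]))
E
```

```text
(array([-15.709,  -6.836,  -0.023]), array([-1.5000e-03,  8.0000e-04,  1.1716e+00]))
```

>>> jog_arm(moves="-2 -0.87 0 0 0 0.17 0.6; -4 -1.74 0 0 0 0.34 0.6; -6 -2.6 0 0 0 0.5 0.6; -8 -3.5 0 0 0 0.68 0.6; -10 -4.35 0 0 0 0.85 0.6")

```text
clock: 0.78
ee_pos: [0.473, 0.3659, 0.2119]
orientation: [-1.858, -2.534, 0.0]
wrist_force: [-0.2, -0.0, 0.3]
finger_gap: 0.0578
```

```bash
python3 - <<'E'
from bench import *
from h import *
s=get_state(); print(s["ee_pos"],s["qpos"],to(s,dk(0,340,212),np.pi/2+dock[2]))
E
```

```text
[0.47301936 0.3658947  0.21185032] [5.68631445e-01 1.05027804e-02 1.76975779e+00 2.03856452e-05
 1.36140964e+00 2.63127770e-01] (array([-6.008e+00,  2.869e+00, -5.000e-03]), array([-1.000e-04,  0.000e+00,  3.161e-01]))
```

>>> jog_arm(moves="-2 0.96 0 0 0 0.11 0.6; -4 1.9 0 0 0 0.22 0.6; -6 2.87 0 0 0 0.316 0.6; -6 2.87 1 0 0 0.316 0.6; -6 2.87 2 0 0 0.316 0.6")

```text
clock: 1.4
ee_pos: [0.6103, 0.221, 0.1513]
orientation: [2.23, 2.213, 0.001]
wrist_force: [-0.5, 0.1, -0.2]
finger_gap: 0.0572
```

```bash
python3 - <<'E'
from bench import *
from h import *
import cv2
d=snapshot("wrist"); pickle.dump(d,open("pics/w1.pkl","wb")); cv2.imwrite("pics/w1.png",d["image"][:,:,::-1])
s=get_state(); print(s["ee_pos"],s["qpos"],to(s,dk(0,340,60),np.pi/2+dock[2]))
E
```

```text
[0.60688978 0.22078096 0.14553914] [ 2.65829622e-01  1.68053292e-01  1.71540879e+00 -3.52424676e-05
  1.26637076e+00  2.72568298e-01] (array([-0.023,  0.103,  2.851]), array([-0.0079,  0.0023,  0.0039]))
```

View pics/w1.png

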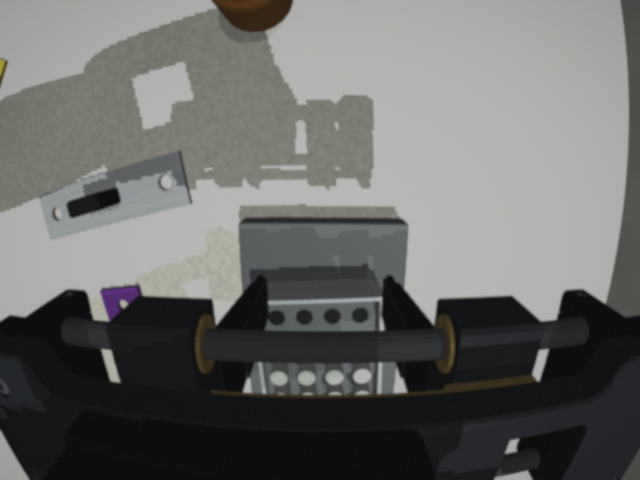

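>>> jog_arm(moves="0 0 0 0 0 0 0.6; 0 0 0 0 0 0 0.6")

```text
clock: 1.7
ee_pos: [0.6099, 0.2231, 0.1538]
orientation: [2.226, 2.216, 0.003]
wrist_force: [-0.4, -0.3, 0.5]
finger_gap: 0.0575
```

```bash
python3 - <<'E'
from bench import *
from h import *
s=get_state(); print(s["ee_pos"],s["wrist_force"],to(s,dk(0,340,60),np.pi/2+dock[2]))
E
```

```text
[0.60987754 0.22313304 0.1538379 ] [-0.4417023  -0.34066672  0.45082997] (array([-0.111, -0.026,  3.128]), array([ 0.0024, -0.0007,  0.0061]))
```

>>> jog_arm(moves="0 0 0.8 0 0 0.003 0.6; 0 0 1.6 0 0 0.006 0.6; 0 0 2.3 0 0 0.006 0.6; 0 0 2.8 0 0 0.006 0.6; 0 0 2.8 0 0 0.006 0.6")

```text
clock: 2.33
ee_pos: [0.6084, 0.2225, 0.0668]
orientation: [-2.233, -2.209, 0.003]
wrist_force: [-0.4, 0.9, 0.6]
finger_gap: 0.0573
```

```bash
python3 - <<'E'
from bench import *
from h import *
import cv2
d=snapshot("side"); pickle.dump(d,open("pics/s1.pkl","wb")); im=d["image"][:,:,::-1]; cv2.imwrite("pics/s1.png",cv2.resize(im[150:330,220:480],None,fx=3,fy=3,interpolation=cv2.INTER_CUBIC))
s=get_state(); print(s["ee_pos"],s["wrist_force"],to(s,dk(0,340,58),np.pi/2+dock[2]))
E
```

```text
[0.60912509 0.22266086 0.06795107] [0.10505923 0.23968931 0.32616758] (array([-0.093,  0.007,  0.332]), array([-0.0004,  0.0001, -0.0002]))
```

View pics/s1.png

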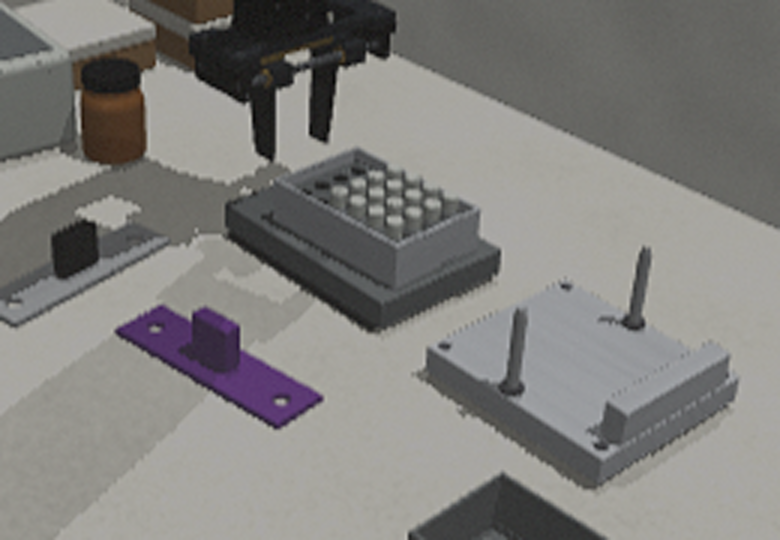

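>>> jog_arm(moves="0 0 0.2 0 0 0 0.6; 0 0 0.35 0 0 0 0.6; -0.25 0 0.35 0 0 0 0.6; -0.5 0 0.35 0 0 0 0.6; -0.7 0 0.35 0 0 0 0.6")

```text
clock: 3.0
ee_pos: [0.6091, 0.2009, 0.0578]
orientation: [2.234, 2.209, 0.0]
wrist_force: [0.1, 0.5, -0.6]
finger_gap: 0.0574
```

```bash
cat > look.py <<'E'
from bench import *
from h import *
import cv2,sys
def st():
    s=get_state(); p=s["ee_pos"]; a=dock[2]; r=np.array([[np.cos(a),np.sin(a)],[-np.sin(a),np.cos(a)]])@(p[:2]-dock[:2])*1000
    print("t",s["clock"],"TCP dock xy",r.round(1),"z",(p[2]*1000).round(1),"F",s["wrist_force"].round(1),"T",s["torque"].round(2),"turn",to(s,p,np.pi/2+a)[1],"gap",s["finger_gap"]); return s
def cap(cam,name,x0,y0,w,h,f):
    d=snapshot(cam); pickle.dump(d,open(f"pics/{name}.pkl","wb"))
    cv2.imwrite(f"pics/{name}.png",cv2.resize(d["image"][y0:y0+h,x0:x0+w,::-1],None,fx=f,fy=f,interpolation=cv2.INTER_CUBIC))
E
python3 -c "
from look import *
st(); cap('side','s2',280,180,200,130,4)"
```

```text
t 3.0 TCP dock xy [ -0. 321.] z 57.8 F [ 0.1  0.5 -0.6] T [-0.11  0.08  0.  ] turn [ 0.0004 -0.     -0.0008] gap 0.05742158417414238
```

View pics/s2.png

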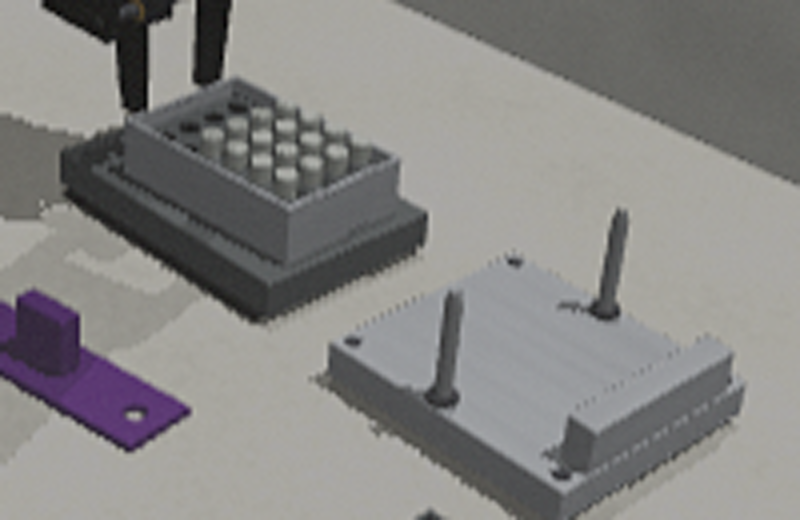

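>>> jog_arm(moves="0 0 0 0 -0.05 0 0.6; 0 0 0.04 0 -0.1 0 0.6; -0.15 0 0.04 0 -0.1 0 0.6; -0.3 0 0.04 0 -0.1 0 0.6; -0.45 0 0.04 0 -0.1 0 0.6")

```text
clock: 3.68
ee_pos: [0.6089, 0.1876, 0.0564]
orientation: [2.183, 2.158, -0.108]
wrist_force: [-0.3, 1.2, -1.4]
finger_gap: 0.0573
```

```bash
python3 -c "
from look import *
st(); cap('side','s3',280,180,200,130,4)"
```

```text
t 3.675 TCP dock xy [-1.000e-01  3.077e+02] z 56.4 F [-0.3  1.2 -1.4] T [ 0.23 -0.04  0.04] turn [ 0.0002  0.0992 -0.0009] gap 0.057317770633303684
```

View pics/s3.png

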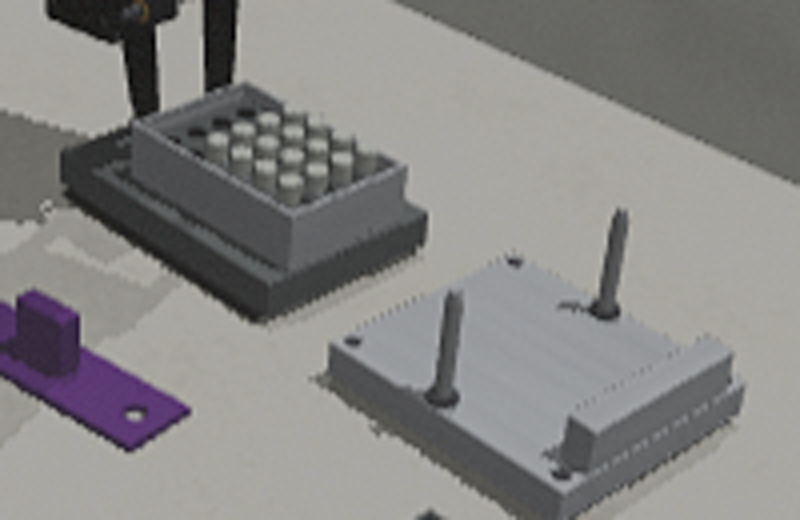

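>>> jog_arm(moves="-0.2 0 0.02 0 0 0 0.6; -0.4 0 0.04 0 0 0 0.6; -0.6 0 0.06 0 0 0 0.6; -0.8 0 0.08 0 0 0 0.6; -1 0 0.1 0 0 0 0.6")

```text
clock: 4.35
ee_pos: [0.6084, 0.1576, 0.0564]
orientation: [2.182, 2.158, -0.109]
wrist_force: [1.1, 1.3, 0.4]
finger_gap: 0.0569
```

```bash
python3 -c "
from look import *
st(); cap('side','s4',280,180,200,130,4); cap('scene','sc4',200,230,220,140,3.6)"
```

```text
t 4.35 TCP dock xy [-2.000e-01  2.777e+02] z 56.4 F [1.1 1.3 0.4] T [ 0.33  0.06 -0.01] turn [-0.0001  0.0999 -0.0004] gap 0.056890425022378795
```

View pics/s4.png

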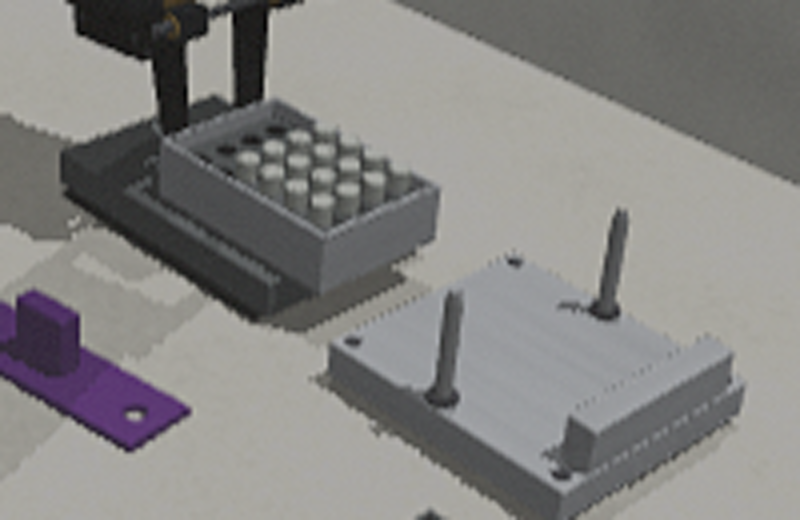

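View pics/sc4.png

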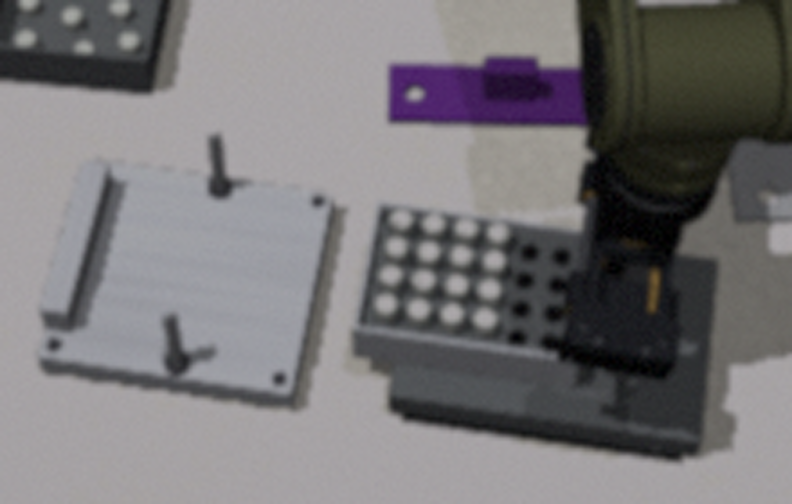

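```bash
cat > tf.py <<'E'
from h import *
def tray(pk,k,top,bot,z0=.032):
    d=pickle.load(open(pk,"rb"))
    P=[((-33,y,50),q) for y,q in zip((-55,-33,-11,11),top)]+[((33,y,50),q) for y,q in zip((-55,-33,-11,11),bot)]
    t=fit([(d,k,P,0)],[.6,.05,0],z0); D=np.array([.6073,-.1196,-.0081])
    a=D[2];print("tray in dock(scene)",np.array([[np.cos(a),np.sin(a)],[-np.sin(a),np.cos(a)]])@(t[:2]-D[:2])*1000,t[2]-a)
E
python3 -c "
from tf import *
tray('pics/sc4.pkl',(3.6,200,230),((400,218),(433,224),(466,229),(498,233)),((385,304),(419,309),(452,314),(486,319)))"
```

```text
[[0.3, 0.3], [0.1, -0.1], [-0.1, -0.3], [0.0, -0.2], [0.1, 0.2], [-0.1, 0.1], [-0.1, 0.0], [-0.3, -0.1]]
tray in dock(scene) [ -2.86458576 189.1371367 ] -0.0002095861541606108
```

>>> jog_arm(moves="-0.2 0 0.02 0 0 0 0.6; -0.4 0 0.04 0 0 0 0.6; -0.6 0 0.06 0 0 0 0.6")

```text
clock: 4.82
ee_pos: [0.6083, 0.1396, 0.0564]
orientation: [2.182, 2.159, -0.109]
wrist_force: [-0.8, 2.1, 0.4]
finger_gap: 0.0571
```

```bash
python3 -c "
from look import *
st(); cap('side','s5',280,180,200,130,4)"
```

```text
t 4.825 TCP dock xy [-2.000e-01  2.597e+02] z 56.4 F [-0.8  2.1  0.4] T [ 0.28  0.07 -0.01] turn [ 0.      0.0999 -0.0003] gap 0.05708424696864262
```

View pics/s5.png

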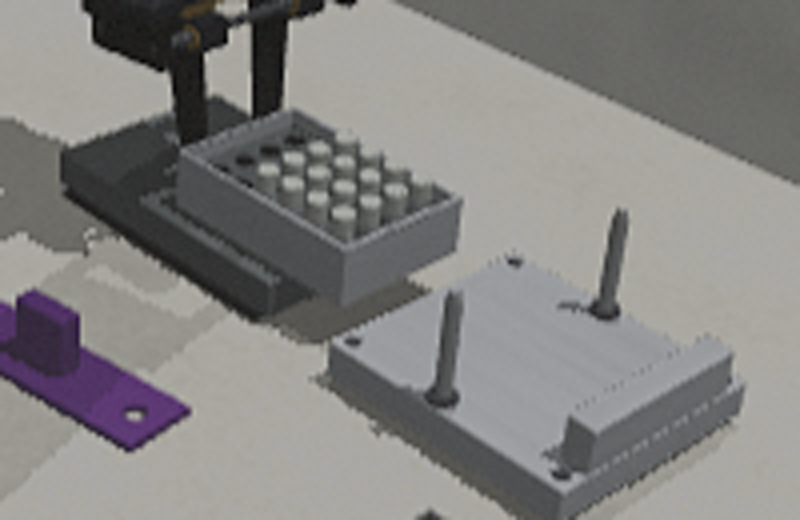

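>>> jog_arm(moves="-0.17 0.004 0.017 0 0 0 0.6; -0.34 0.008 0.034 0 0 0 0.6; -0.51 0.012 0.051 0 0 0 0.6; -0.68 0.016 0.068 0 0 0 0.6; -0.85 0.02 0.085 0 0 0 0.6")

```text
clock: 5.5
ee_pos: [0.6087, 0.114, 0.0566]
orientation: [2.182, 2.158, -0.109]
wrist_force: [0.7, 2.2, 1.1]
finger_gap: 0.0575
```

```bash
python3 -c "
from look import *
st(); cap('side','s6',280,180,200,130,4)"
```

```text
t 5.5 TCP dock xy [  0.5 234.1] z 56.6 F [0.7 2.2 1.1] T [ 0.38  0.02 -0.08] turn [ 0.0003  0.0998 -0.0004] gap 0.057515303928614286
```

View pics/s6.png

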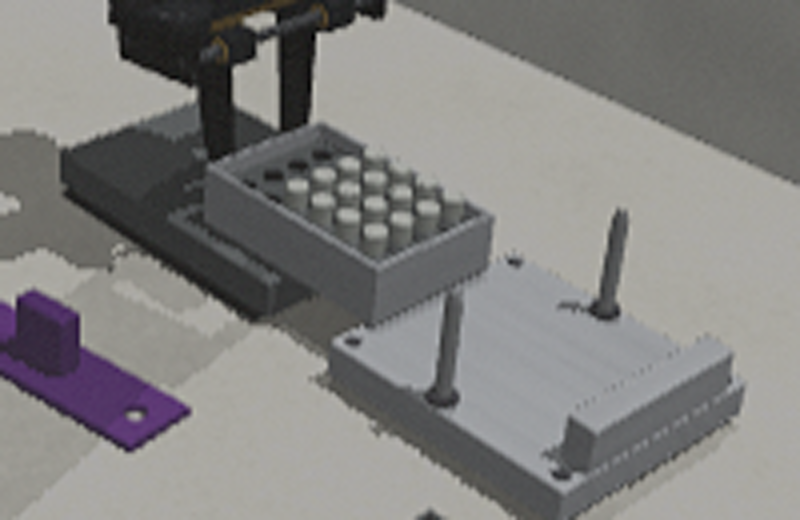

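>>> jog_arm(moves="-0.2 0.004 0.02 0 0 0 0.6; -0.4 0.008 0.04 0 0 0 0.6; -0.6 0.012 0.06 0 0 0 0.6; -0.8 0.016 0.08 0 0 0 0.6; -1 0.02 0.1 0 0 0 0.6")

```text
clock: 6.18
ee_pos: [0.6087, 0.0836, 0.0562]
orientation: [2.182, 2.158, -0.11]
wrist_force: [-0.5, 2.2, 0.8]
finger_gap: 0.0569
```

>>> jog_arm(moves="-0.2 0.004 0.02 0 0 0 0.6; -0.4 0.008 0.04 0 0 0 0.6; -0.6 0.012 0.06 0 0 0 0.6; -0.8 0.016 0.08 0 0 0 0.6; -1 0.02 0.1 0 0 0 0.6")

```text
clock: 6.8
ee_pos: [0.6089, 0.0534, 0.0561]
orientation: [2.182, 2.159, -0.11]
wrist_force: [-0.0, 1.3, -1.3]
finger_gap: 0.0571
```

```bash
python3 -c "
from look import *
st(); cap('side','s7',280,180,200,130,4);cap('scene','sc7',200,230,220,140,3.6)"
```

```text
t 6.8 TCP dock xy [  1.3 173.5] z 56.1 F [-0.   1.3 -1.3] T [ 0.25  0.08 -0.07] turn [-0.0006  0.1001 -0.0004] gap 0.05706767984326831
```

View pics/s7.png

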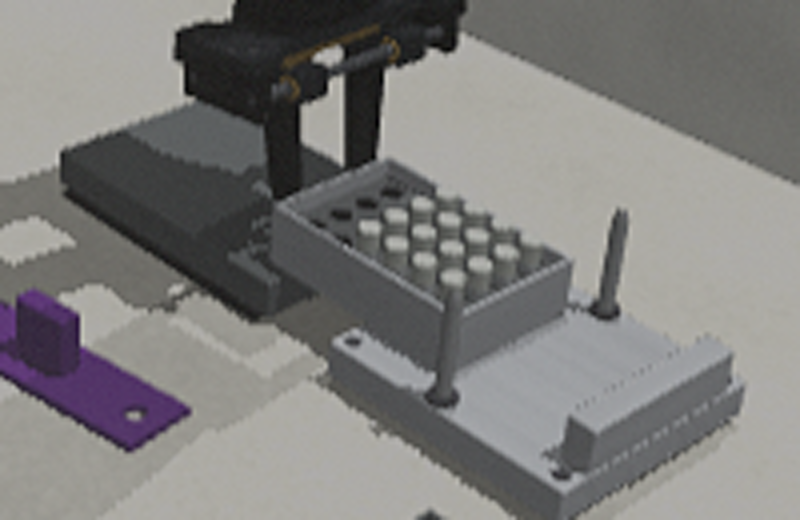

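View pics/sc7.png

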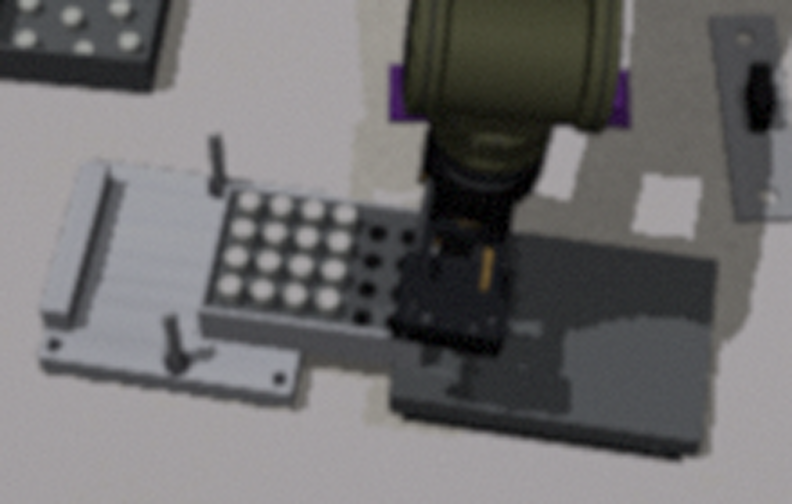

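```bash
python3 -c "
from tf import *
tray('pics/sc7.pkl',(3.6,200,230),((248,199),(281,205),(314,209),(345,214)),((229,285),(263,290),(295,294),(328,298)),.031)"
```

```text
[[0.3, 0.3], [-0.0, -0.1], [-0.3, -0.0], [0.0, -0.2], [0.2, -0.1], [-0.2, -0.2], [0.0, 0.0], [-0.0, 0.2]]
tray in dock(scene) [-1.91691805 84.93990558] -0.0005296176815327291
```

>>> jog_arm(moves="-0.2 0.01 0.02 0 0 0 0.6; -0.4 0.02 0.04 0 0 0 0.6; -0.6 0.03 0.06 0 0 0 0.6; -0.8 0.04 0.08 0 0 0 0.6; -1 0.05 0.1 0 0 0 0.6")

```text
clock: 7.52
ee_pos: [0.6103, 0.0234, 0.0565]
orientation: [2.182, 2.158, -0.109]
wrist_force: [-0.6, 1.8, -0.3]
finger_gap: 0.057
```

>>> jog_arm(moves="-0.2 0.01 0.02 0 0 0 0.6; -0.4 0.02 0.04 0 0 0 0.6; -0.6 0.03 0.06 0 0 0 0.6; -0.8 0.04 0.08 0 0 0 0.6; -1 0.05 0.1 0 0 0 0.6")

```text
clock: 8.15
ee_pos: [0.6115, -0.0068, 0.0565]
orientation: [2.182, 2.158, -0.109]
wrist_force: [-0.2, 2.2, 0.4]
finger_gap: 0.057
```

```bash
python3 -c "
from look import *
st(); cap('side','s8',280,180,200,130,4);cap('scene','sc8',200,230,220,140,3.6)"
```

```text
t 8.15 TCP dock xy [  4.6 113.3] z 56.5 F [-0.2  2.2  0.4] T [ 0.36  0.04 -0.02] turn [ 0.      0.1    -0.0004] gap 0.05704420532366232
```

View pics/s8.png

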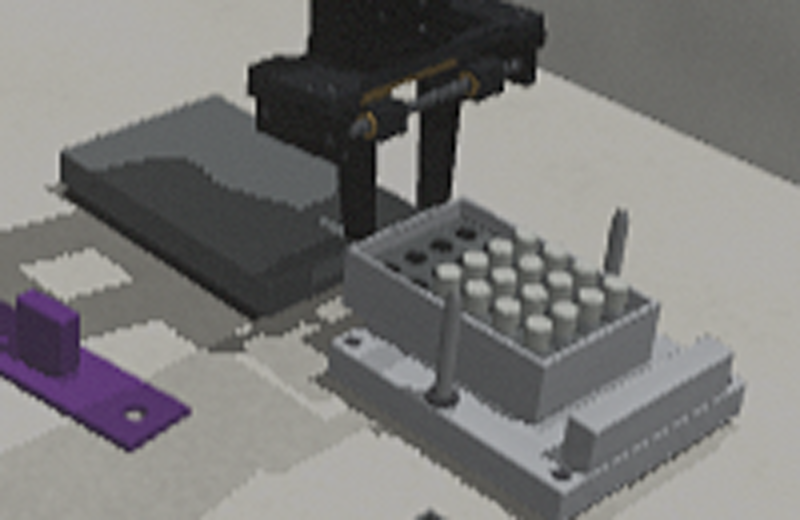

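View pics/sc8.png

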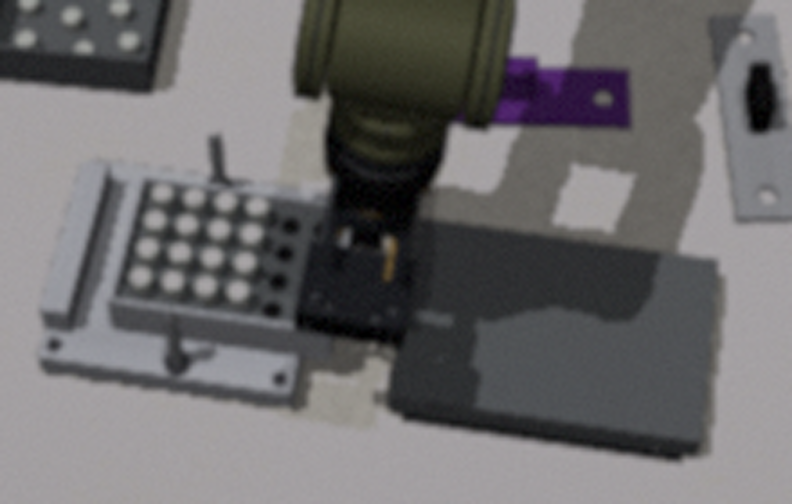

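>>> jog_arm(moves="-0.16 0 0.016 0 0 0 0.6; -0.32 0 0.032 0 0 0 0.6; -0.48 0 0.048 0 0 0 0.6; -0.6 0 0.06 0 0 0 0.6; -0.7 0 0.07 0 0 0 0.6")

```text
clock: 8.88
ee_pos: [0.6112, -0.0277, 0.0564]
orientation: [2.182, 2.158, -0.109]
wrist_force: [0.4, 1.3, 0.3]
finger_gap: 0.0569
```

>>> jog_arm(moves="-0.04 0 0.004 0 0 0 0.6; -0.08 0 0.008 0 0 0 0.6; -0.12 0 0.012 0 0 0 0.6")

```text
clock: 9.25
ee_pos: [0.6112, -0.0311, 0.0564]
orientation: [2.182, 2.159, -0.109]
wrist_force: [0.6, 2.5, 0.7]
finger_gap: 0.0574
```

```bash
python3 -c "
from look import *
st(); cap('side','s9',280,180,200,130,4);cap('scene','sc9',200,230,220,140,3.6)"
```

```text
t 9.25 TCP dock xy [ 4.5 89.1] z 56.4 F [0.6 2.5 0.7] T [0.35 0.05 0.  ] turn [-0.      0.0999 -0.0003] gap 0.05744597591317138
```

View pics/s9.png

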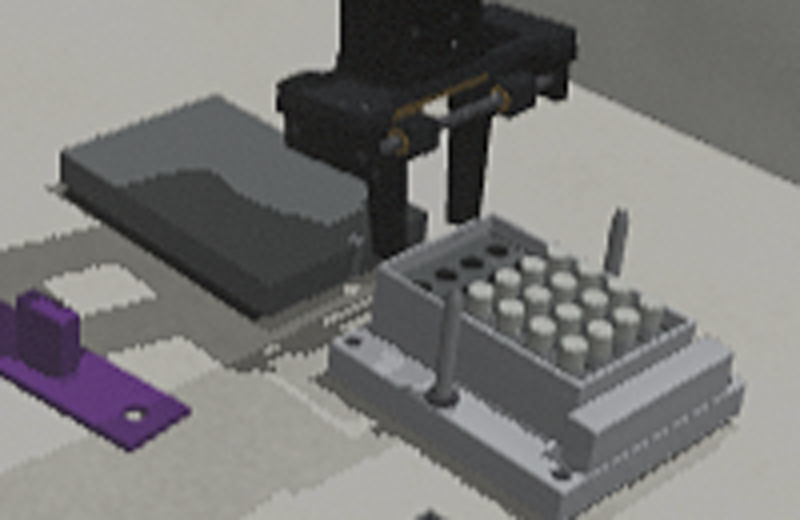

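View pics/sc9.png

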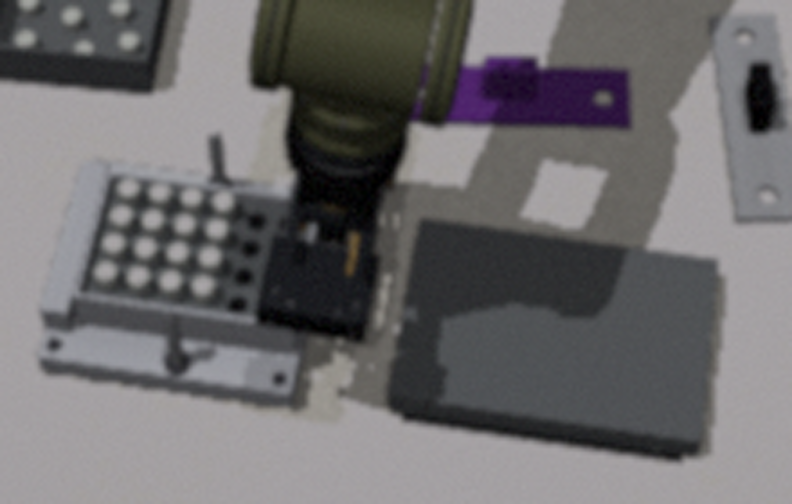

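>>> jog_arm(moves="-0.04 0 0.004 0 0 0 0.6; -0.07 0 0.007 0 0 0 0.6")

```text
clock: 9.6
ee_pos: [0.6112, -0.0333, 0.0565]
orientation: [2.182, 2.158, -0.109]
wrist_force: [0.1, 2.6, 0.4]
finger_gap: 0.0571
```

```bash
python3 -c "
from look import *
st()"
```

```text
t 9.6 TCP dock xy [ 4.5 86.9] z 56.5 F [0.1 2.6 0.4] T [ 0.36  0.05 -0.05] turn [ 0.      0.1    -0.0004] gap 0.057125660559852666
```

>>> jog_arm(moves="-0.04 0 0.004 0 0 0 0.6; -0.07 0 0.007 0 0 0 0.6")

```text
clock: 9.85
ee_pos: [0.6114, -0.034, 0.0565]
orientation: [2.184, 2.159, -0.105]
wrist_force: [0.9, 8.6, 1.7]
finger_gap: 0.057
```

>>> jog_arm(moves="-0.03 0 0.003 0 0 0 0.6; -0.05 0 0.005 0 0 0 0.6")

```text
clock: 10.1
ee_pos: [0.6114, -0.0341, 0.0565]
orientation: [2.186, 2.16, -0.102]
wrist_force: [0.5, 12.1, 1.3]
finger_gap: 0.0571
```

>>> jog_arm(moves="0.5 0 -0.05 0 0 0 0.6; 1.2 0 -0.12 0 0 0 0.6; 1.1 0 -1.12 0 0.1 0 0.6; 1 0 -2.6 0 0.1 0 0.6; 0.9 0 -4 0 0.1 0 0.8")

```text
clock: 10.72
ee_pos: [0.6112, 0.0024, 0.1742]
orientation: [2.233, 2.209, -0.002]
wrist_force: [-0.1, -0.3, 0.0]
finger_gap: 0.0625
```

```bash
python3 -c "
from look import *
s=st(); b=np.array([.3985,.254,.178]); print(to(s,[b[0],b[1],.18],b[2])); cap('side','s10',280,180,200,130,4);cap('scene','sc10',200,230,220,140,3.6); cap('wrist','w10',0,0,640,480,1)"
```

```text
t 10.725 TCP dock xy [  4.3 122.5] z 174.2 F [-0.1 -0.3  0. ] T [-0.09  0.11 -0.01] turn [-0.0007  0.0007 -0.0003] gap 0.062487324215379336
(array([ 8.309, -7.182, -0.195]), array([-1.0000e-04,  1.1000e-03,  1.3819e+00]))
```

View pics/s10.png

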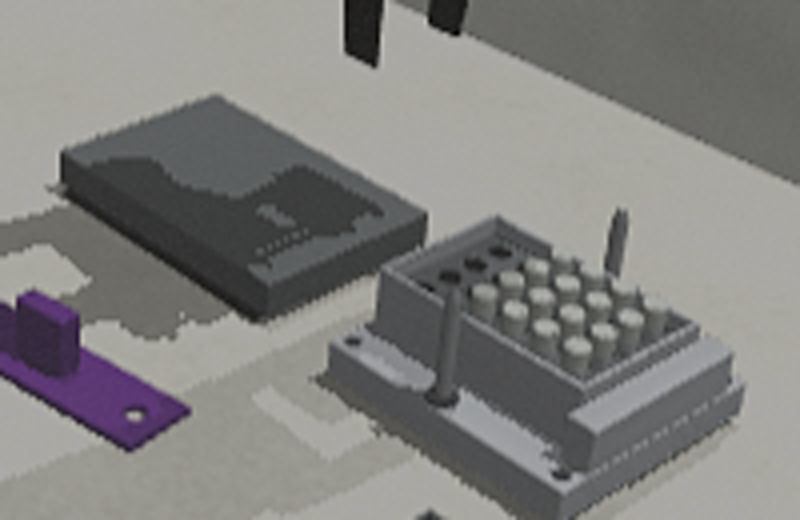

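View pics/sc10.png

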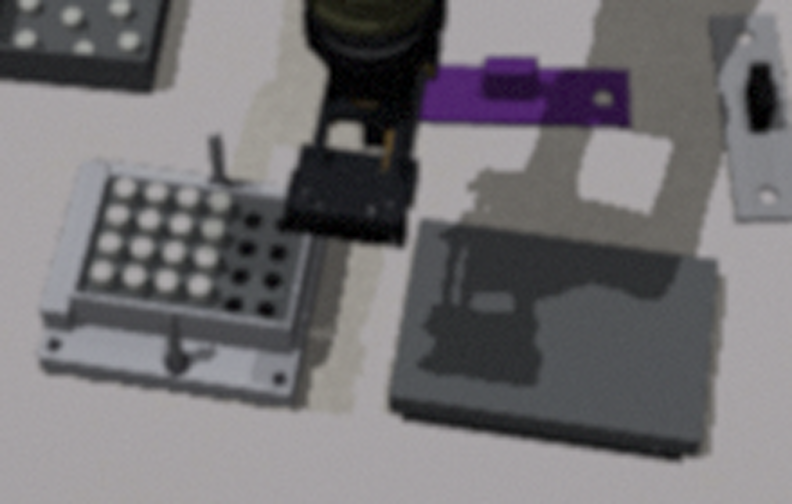

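View pics/w10.png

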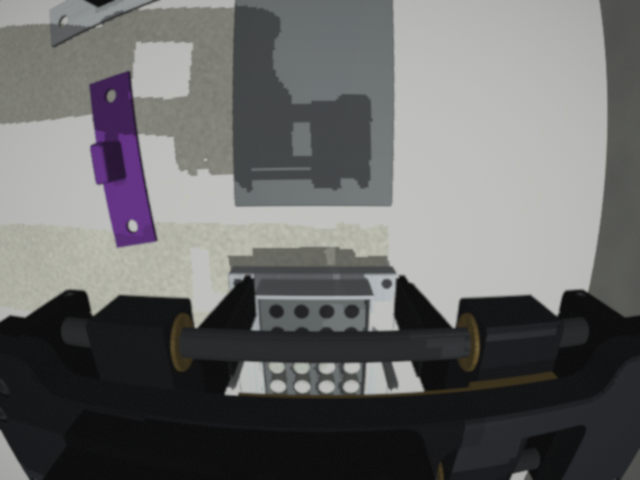

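>>> jog_arm(moves="1.1 -0.9 -0.3 0 0 0.17 0.8; 2.2 -1.9 -0.6 0 0 0.34 0.8; 3.3 -2.8 -0.8 0 0 0.52 0.8; 4.4 -3.8 -0.8 0 0 0.7 0.8; 5.5 -4.7 -0.8 0 0 0.87 0.8")

```text
clock: 11.5
ee_pos: [0.4702, 0.1695, 0.1951]
orientation: [2.959, 1.054, -0.005]
wrist_force: [-0.7, 0.3, -0.2]
finger_gap: 0.076
```

```bash
python3 -c "
from look import *
from tf import *
tray('pics/sc10.pkl',(3.6,200,230),((126,188),(156,193),(188,197),(220,202)),((102,272),(134,277),(167,281),(199,286)),.03)
s=st(); b=np.array([.3985,.254,.178]); print(to(s,[b[0],b[1],.2],b[2]))"
```

```text
[[-0.3, 0.0], [0.2, -0.1], [0.1, 0.0], [0.0, -0.1], [-0.0, -0.0], [0.1, -0.1], [-0.1, 0.1], [0.1, 0.1]]
tray in dock(scene) [ 1.68422739 -0.65191112] -0.006699030399831196
t 11.5 TCP dock xy [-138.6  288.1] z 195.1 F [-0.7  0.3 -0.2] T [-0.05  0.12 -0.03] turn [-0.0022  0.0024 -0.8759] gap 0.07600190956615578
(array([-0.071, -3.694, -0.16 ]), array([-2.000e-04,  3.200e-03,  5.063e-01]))
```

>>> jog_arm(moves="0 -1.2 -0.1 0 0 0.17 0.8; 0 -2.4 -0.1 0 0 0.34 0.8; 0 -3.7 -0.1 0 0 0.506 0.8; 0 -3.7 -0.1 0 0 0.506 0.8")

```text
clock: 12.0
ee_pos: [0.3995, 0.2552, 0.1982]
orientation: [3.126, 0.295, -0.005]
wrist_force: [0.8, -0.0, 0.2]
finger_gap: 0.0761
```

```bash
python3 -c "
from look import *
s=st(); b=np.array([.3985,.254,.178]); print(to(s,[b[0],b[1],.2],b[2])); cap('wrist','w11',0,0,640,480,1)"
```

```text
t 12.0 TCP dock xy [-210.2  373.1] z 198.2 F [ 0.8 -0.   0.2] T [-0.01  0.16 -0.03] turn [-1.100e-03  3.300e-03 -1.372e+00] gap 0.07614539043530144
(array([-0.04 ,  0.032, -0.061]), array([0.0012, 0.003 , 0.0102]))
```

View pics/w11.png

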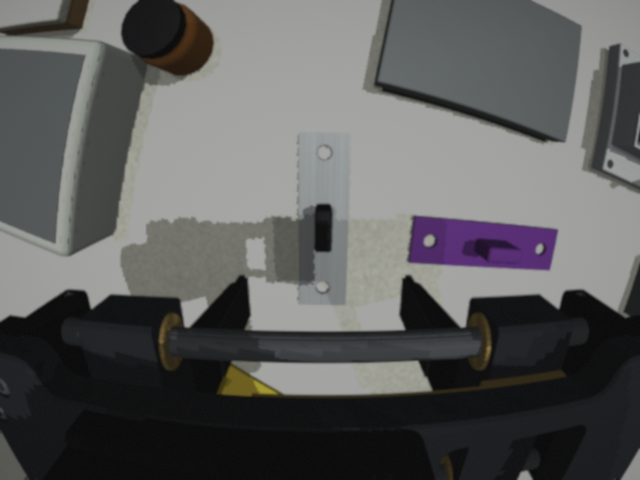

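```bash
python3 -c "
from look import *
d=pickle.load(open('pics/w11.pkl','rb'))
cv2.imwrite('pics/w11c.png',cv2.resize(d['image'][120:320,260:400,::-1],None,fx=3,fy=3,interpolation=cv2.INTER_CUBIC))"
```

```text
(no output)
```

View pics/w11c.png

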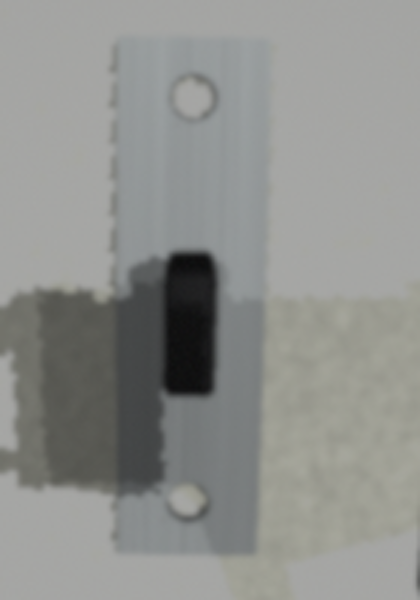

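```bash
python3 -c "
from look import *
d=pickle.load(open('pics/w11.pkl','rb'))
P=[((90,25,6),(118,40)),((90,-25,6),(270,40)),((-90,25,6),(116,553)),((-90,-25,6),(257,553)),((70,0,6),(193,98)),((-70,0,6),(187,500))]
b=fit([(d,(3,260,120),P,1)],[.4,.25,.178]); print(b)
s=st(); print(s['ee_pos'],to(s,[b[0],b[1],.04],b[2]))"
```

```text
[[-0.5, -1.2], [0.4, -0.5], [0.3, 0.1], [-0.3, 0.7], [-0.0, 0.0], [0.1, 1.0]]
[0.39510892 0.25643133 0.17324338]
t 12.05 TCP dock xy [-209.2  372.3] z 198.5 F [1.1 0.3 0.5] T [-0.07  0.16  0.  ] turn [-4.0000e-04  2.9000e-03 -1.3722e+00] gap 0.07638998559688909
[0.40043399 0.25442904 0.19847617] (array([-0.15 , -0.106,  5.283]), array([0.0014, 0.0023, 0.0147]))
```

>>> jog_arm(moves="-0.1 -0.03 1 0 0 0.012 0.8; -0.1 -0.03 2 0 0 0.012 0.6; -0.1 -0.03 3 0 0 0.012 0.6; -0.1 -0.03 3 0 0 0.012 0.6; -0.1 -0.03 3 0 0 0.012 0.6")

```text
clock: 12.68
ee_pos: [0.3994, 0.2542, 0.1108]
orientation: [3.13, 0.269, 0.001]
wrist_force: [-0.4, 0.4, 0.0]
finger_gap: 0.0573
```

```bash
python3 -c "
from look import *
s=st(); cap('wrist','w12',220,60,220,240,2.5);b=[.396,.2555,.1735];print(s['ee_pos'],to(s,[b[0],b[1],.034],b[2]))"
```

```text
t 12.675 TCP dock xy [-210.3  372.1] z 110.8 F [-0.4  0.4  0. ] T [-0.1   0.16  0.04] turn [ 5.0000e-04 -5.0000e-04 -1.3885e+00] gap 0.057286572255786816
[0.39938657 0.25422989 0.11080728] (array([-0.106, -0.061,  2.56 ]), array([ 0.0001, -0.0007, -0.0018]))
```

View pics/w12.png

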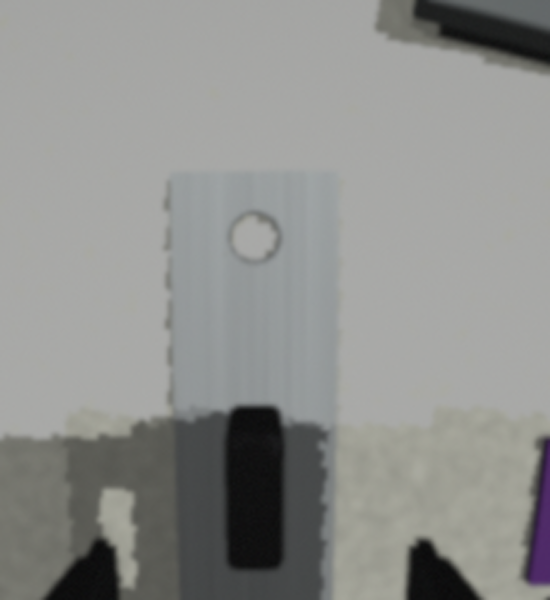

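```bash
python3 -c "
from look import *
d=pickle.load(open('pics/w12.pkl','rb'))
P=[((90,25,6),(171,172)),((90,-25,6),(338,172)),((70,0,6),(255,238)),((20,0,6),(256,407)),((-20,8,46),(228,568)),((-20,-8,46),(282,568))]
b=fit([(d,(2.5,220,60),P,1)],[.4,.25,.178]); print(b)
b=fit([(d,(2.5,220,60),P[:3],1)],[.4,.25,.178]); print(b)
s=st(); print(s['ee_pos'],to(s,[b[0],b[1],.034],b[2]))"
```

```text
[[-0.3, -0.2], [0.5, -0.5], [-0.0, -0.3], [-0.2, -2.1], [-0.7, 2.1], [0.9, 2.0]]
[0.39539784 0.25625837 0.17368037]
[[-0.3, 0.1], [0.5, -0.0], [-0.1, -0.0]]
[0.39511515 0.25644884 0.17120909]
t 12.725 TCP dock xy [-209.9  372.4] z 111.5 F [ 0.2  0.4 -0.6] T [-0.03  0.19  0.01] turn [ 1.1000e-03 -2.0000e-03 -1.3885e+00] gap 0.05737330361277559
[0.39974966 0.25454819 0.11149645] (array([-0.147, -0.088,  2.583]), array([-0.0004, -0.0021,  0.0004]))
```

>>> jog_arm(moves="-0.14 -0.07 0.6 0 0 0 0.6; -0.14 -0.07 1.3 0 0 0 0.6; -0.14 -0.07 1.9 0 0 0 0.6; -0.14 -0.07 2.4 0 0 0 0.6; -0.14 -0.07 2.58 0 0 0 0.6", squeeze=25)

```text
clock: 13.35
ee_pos: [0.3934, 0.2555, 0.0314]
orientation: [3.129, 0.27, -0.003]
wrist_force: [-0.2, -0.3, 0.1]
finger_gap: 0.0573
```

```bash
python3 -c "
from look import *
s=st(); cap('side','s13',180,130,240,160,3.3);print(s['ee_pos'])"
```

```text
t 13.35 TCP dock xy [-216.3  373.4] z 31.4 F [-0.2 -0.3  0.1] T [-0.06  0.14  0.02] turn [-8.0000e-04  1.9000e-03 -1.3882e+00] gap 0.05730678384425188
[0.39339673 0.2555362  0.03140819]
```

View pics/s13.png

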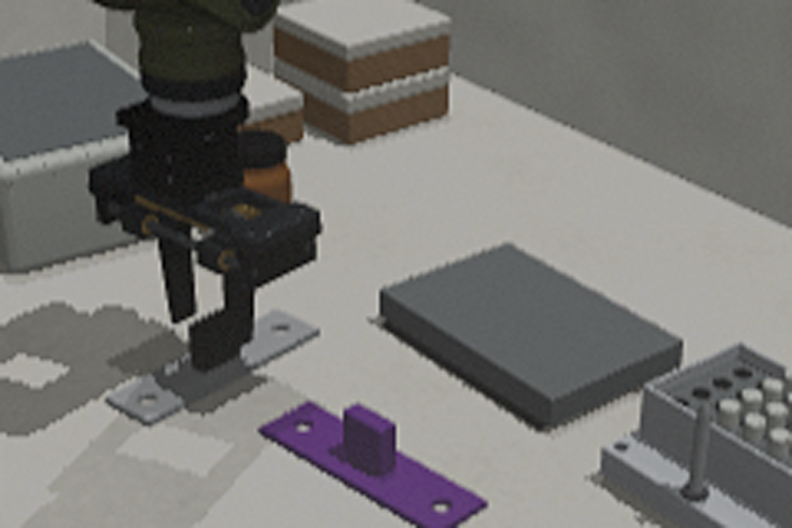

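Fingers straddle the grip, with it between them. Close.

>>> jog_arm(moves="0 0 0 0 0 0 0.3; 0 0 0 0 0 0 0.1; 0 0 0 0 0 0 0.1; 0 0 0 0 0 0 0.1; 0 0 0 0 0 0 0.1", squeeze=25)

```text
clock: 14.02
ee_pos: [0.3942, 0.2558, 0.0329]
orientation: [3.13, 0.27, 0.001]
wrist_force: [-0.6, -0.3, 0.8]
finger_gap: 0.0158
```

>>> jog_arm(moves="0 0 0 0 0 0 0.1; 0 0 -0.3 0 0 0 0.1; 0 0 -1 0 0 0 0.1; 0 0 -2 0 0 0 0.1; 0 0 -2 0 0 0 0.1")

```text
clock: 14.65
ee_pos: [0.3958, 0.2568, 0.0953]
orientation: [-3.128, -0.269, -0.008]
wrist_force: [-0.2, 0.6, -3.1]
finger_gap: 0.0156
```

```bash
python3 -c "
from look import *
s=st(); cap('side','s14',180,130,240,160,3.3);cap('wrist','w14',180,40,280,300,2);print(s['ee_pos'])"
```

```text
t 14.65 TCP dock xy [-213.8  374.6] z 95.3 F [-0.2  0.6 -3.1] T [-0.01  0.17  0.  ] turn [ 0.0023 -0.0057 -1.3883] gap 0.015605417297580741
[0.39584631 0.25678323 0.09526432]
```

View pics/s14.png

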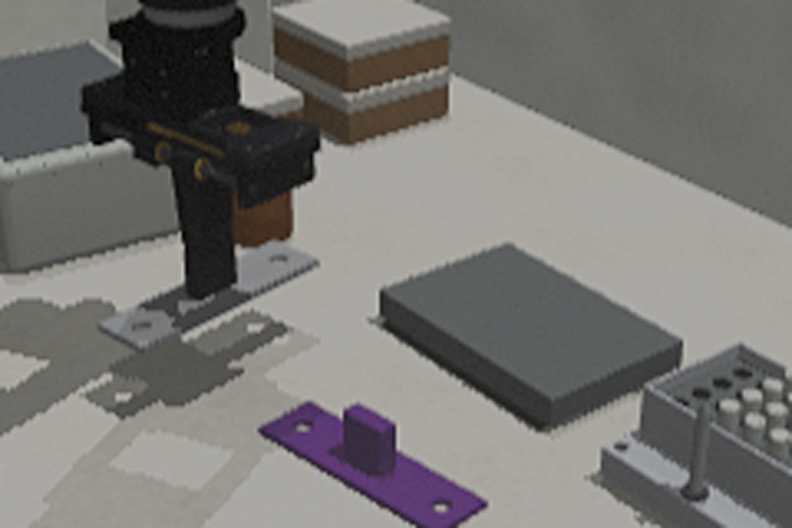

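View pics/w14.png

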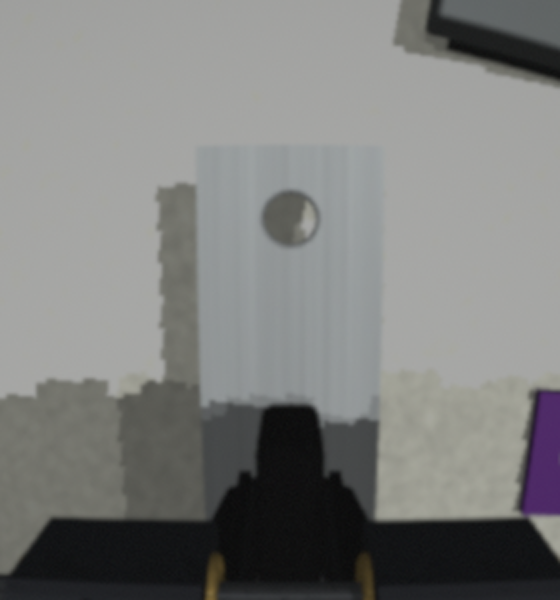

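```bash
cat >> h.py <<'E'
_d=pickle.load(open("pics/wrist0.pkl","rb"))
_T=np.eye(4); _T[:3,:3]=Ro.from_rotvec([-0.63910399,-3.07529876,0.00308813]).as_matrix(); _T[:3,3]=[0.25870497,0.5955979,0.21080113]
toolcam=dict(_d); toolcam["world_to_cam"]=_d["world_to_cam"]@_T
E
python3 -c "
from look import *
from scipy.optimize import least_squares
for n in ['w11','w12','w14']:
    d=pickle.load(open(f'pics/{n}.pkl','rb')); 
uv=np.array([[197,147],[383,147],[290,218]]);uv=(uv+.5)/2-.5+[180,40]
L=np.array([[.09,.025],[.09,-.025],[.07,0]])
def P(p):
    c,s=np.cos(p[2]),np.sin(p[2]); X=L[:,0];Y=-L[:,1]
    return np.c_[p[0]+c*X-s*Y,p[1]+s*X+c*Y,np.full(3,.0269)]
r=lambda p:(projf(toolcam,P(p))-uv).ravel()
S=least_squares(r,[0,0,0]);print(S.x,S.fun)
print('hole +x top in tool',P(S.x)[2])
s=st();print(to(s,dk(0,0,170),dock[2]))
"
```

```text
[0.00230814 0.00047935 0.00018366] [-0.43672064 -0.28067287  0.4342827  -0.27875297  0.00243264  0.55541669]
hole +x top in tool [0.07230814 0.0004922  0.0269    ]
t 14.75 TCP dock xy [-216.   373.5] z 92.1 F [ 0.2 -0.2 -3.4] T [-0.09  0.16  0.01] turn [-3.0000e-04  6.0000e-04 -1.3884e+00] gap 0.01584649626963093
(array([ 4.821, 13.549, -2.597]), array([0.0002, 0.0006, 0.1824]))
```

>>> jog_arm(moves="0.2 0.6 -1 0 0 0 0.1; 0.7 2 -2.2 0 0 0.04 0.1; 1.2 3.6 -2.6 0 0 0.08 0.1; 1.8 5.2 -2.6 0 0 0.12 0.1; 2.4 6.8 -2.6 0 0 0.16 0.1")

```text
clock: 15.38
ee_pos: [0.4995, 0.0657, 0.1688]
orientation: [-3.141, -0.016, 0.004]
wrist_force: [1.3, 0.1, -3.2]
finger_gap: 0.0156
```

```bash
python3 -c "
from look import *
s=st();print(to(s,dk(-2,0,170),dock[2]))
"
```

```text
t 15.375 TCP dock xy [-108.1  184.6] z 168.8 F [ 1.3  0.1 -3.2] T [-0.02  0.22 -0.02] turn [-0.0022  0.002  -1.5497] gap 0.015590560368448659
(array([ 3.407,  6.227, -0.05 ]), array([-0.0002,  0.0027,  0.0211]))
```

>>> jog_arm(moves="1 1.5 0 0 0 0.01 0.1; 2 3 0 0 0 0.02 0.1; 3 4.2 0 0 0 0.021 0.1; 3.4 4.56 0 0 0 0.021 0.1; 3.4 4.56 0 0 0 0.021 0.1")

```text
clock: 16.0
ee_pos: [0.6029, -0.0685, 0.1686]
orientation: [-3.14, 0.016, 0.006]
wrist_force: [-0.7, -0.9, -2.5]
finger_gap: 0.016
```

>>> jog_arm(moves="0 0 0 0 0 0 0.1; 0 0 0 0 0 0 0.1")

```text
clock: 16.25
ee_pos: [0.6028, -0.0673, 0.1706]
orientation: [-3.141, 0.012, 0.001]
wrist_force: [-0.7, 0.4, -2.4]
finger_gap: 0.0162
```

```bash
python3 -c "
from look import *
s=st(); cap('wrist','w15',0,0,640,480,1); cap('side','s15',280,150,200,130,4);s=st();print(to(s,dk(-2,0,170),dock[2]))
"
```

```text
t 16.25 TCP dock xy [-3.5 52.8] z 170.6 F [-0.7  0.4 -2.4] T [-0.03  0.18 -0.05] turn [-6.0000e-04  2.0000e-04 -1.5679e+00] gap 0.01624613229686754
t 16.35 TCP dock xy [-3.1 52.5] z 170.9 F [ 1.2 -0.1 -3.2] T [-0.03  0.16 -0.03] turn [ 1.0000e-04 -2.0000e-04 -1.5682e+00] gap 0.01557530170087041
(array([0.033, 1.751, 0.031]), array([-0.    , -0.0002,  0.0026]))
```

View pics/w15.png

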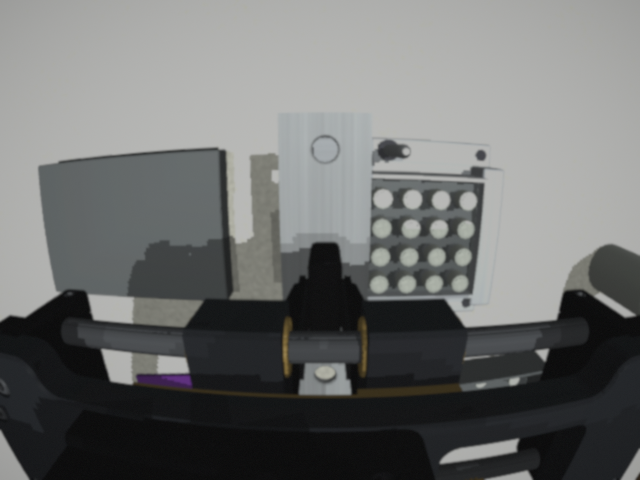

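View pics/s15.png

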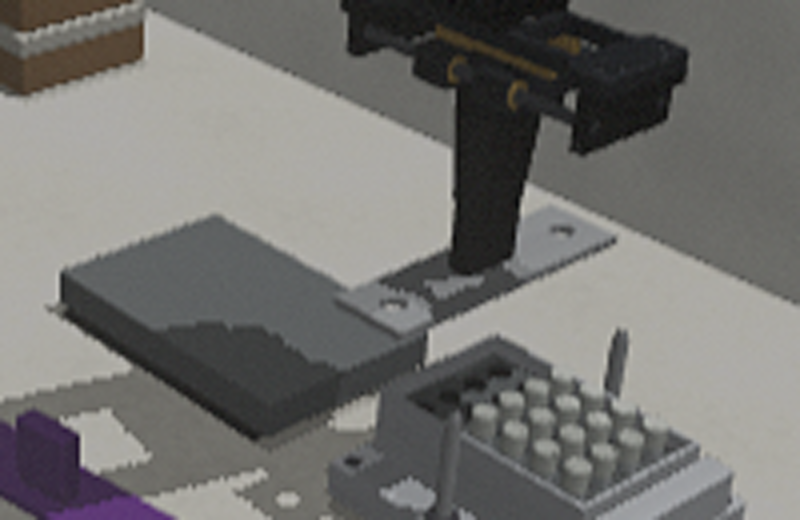

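```bash
python3 -c "
from look import *
d=pickle.load(open('pics/w15.pkl','rb'))
cv2.imwrite('pics/w15c.png',cv2.resize(d['image'][100:200,270:510,::-1],None,fx=3.3,fy=3.3,interpolation=cv2.INTER_CUBIC))
cv2.imwrite('pics/w15d.png',cv2.resize(d['image'][270:400,270:510,::-1],None,fx=3.3,fy=3.3,interpolation=cv2.INTER_CUBIC))"
```

```text
(no output)
```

View pics/w15c.png

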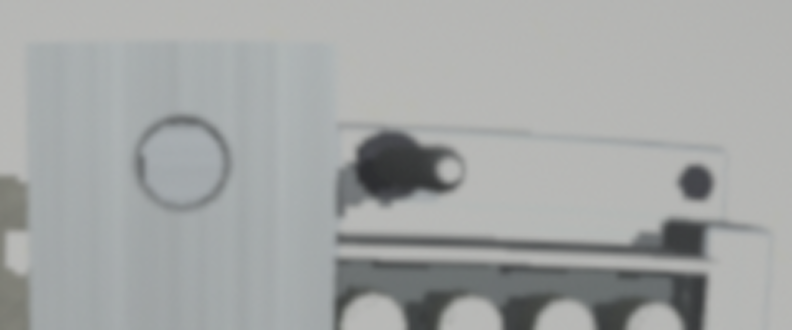

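View pics/w15d.png

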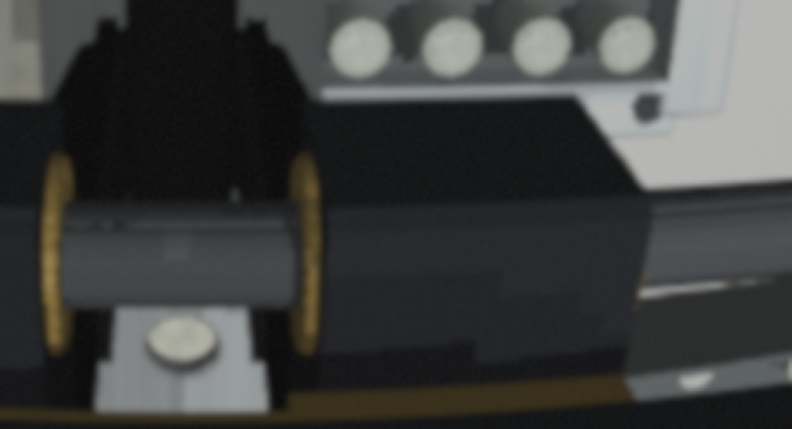

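```bash
cat > servo.py <<'E'
from look import *
def ray(uv):  # tool-frame ray from wrist pixel
    M=toolcam["world_to_cam"];R=M[:3,:3];o=-R.T@M[:3,3]
    a=(np.array(uv)-[toolcam["cx"],toolcam["cy"]])/toolcam["fx"];th=np.hypot(*a)
    v=np.r_[a/th*np.sin(th),np.cos(th)] ; return o,R.T@v
def at(uv,z):
    o,v=ray(uv); return o+v*(z-o[2])/v[2]
def full(p,k): return ((p[0]+.5)/k[0]-.5+k[1],(p[1]+.5)/k[0]-.5+k[2])
E
python3 -c "
from servo import *
kc=(3.3,270,100);kd=(3.3,270,270)
print('hole+',at(full((183,163),kc),.0269),'hole-',at(full((182,338),kd),.0269))
Z=.1707
print('pinb tip',at(full((449,169),kc),Z-.102),'base',at(full((388,165),kc),Z-.03))
b1=at(full((695,182),kc),Z-.03);b2=at(full((647,107),kd),Z-.03)
print(b1,b2,b1-b2,np.arctan2((b1-b2)[1],(b1-b2)[0]))
"
```

```text
hole+ [0.07244824 0.00068077 0.0269    ] hole- [-0.06549564  0.00050917  0.0269    ]
pinb tip [0.07183682 0.05351398 0.0687    ] base [0.07163343 0.05324966 0.1407    ]
[0.07118238 0.13861378 0.1407    ] [-0.06936098  0.13753184  0.1407    ] [0.14054336 0.00108194 0.        ] 0.007698110590655383
```

>>> jog_arm(moves="0 0.5 0 0 0 0.002 0.1; -0.01 1.1 0 0 0 0.004 0.1; -0.03 1.6 0 0 0 0.004 0.1; -0.03 1.75 0 0 0 0.004 0.1; -0.03 1.75 0 0 0 0.004 0.1")

```text
clock: 16.98
ee_pos: [0.6021, -0.1215, 0.1706]
orientation: [-3.141, 0.022, 0.0]
wrist_force: [-0.4, 0.4, -3.6]
finger_gap: 0.0156
```

>>> jog_arm(moves="0 0 0 0 0 0 0.1; 0 0 0.2 0 0 0 0.1; 0 0 0.4 0 0 0 0.1; 0 0 0.4 0 0 0 0.1; 0 0 0.4 0 0 0 0.1")

```text
clock: 17.6
ee_pos: [0.6021, -0.1208, 0.1586]
orientation: [-3.141, 0.021, 0.0]
wrist_force: [-0.6, -0.4, -2.8]
finger_gap: 0.0159
```

```bash
python3 -c "
from look import *
s=st(); cap('wrist','w16',270,100,110,100,6);
d=pickle.load(open('pics/w16.pkl','rb'))
cv2.imwrite('pics/w16d.png',cv2.resize(d['image'][340:400,270:390,::-1],None,fx=6,fy=6,interpolation=cv2.INTER_CUBIC))
cap('side','s16',280,150,200,130,4); cap('scene','sc16',200,230,220,140,3.6)
s=st();print(to(s,dk(-2,0,148),dock[2]))
"
```

```text
t 17.6 TCP dock xy [-3.6 -0.8] z 158.6 F [-0.6 -0.4 -2.8] T [ 0.    0.15 -0.01] turn [-2.0000e-04  1.0000e-04 -1.5733e+00] gap 0.01586130283663816
t 17.75 TCP dock xy [-3.4 -0.9] z 159.0 F [ 0.   0.2 -2.9] T [-0.1   0.19 -0.03] turn [ 5.0000e-04 -3.0000e-04 -1.5734e+00] gap 0.015734462124578096
(array([ 0.045, -0.031,  0.368]), array([ 0.0001, -0.0005, -0.0026]))
```

View pics/w16.png

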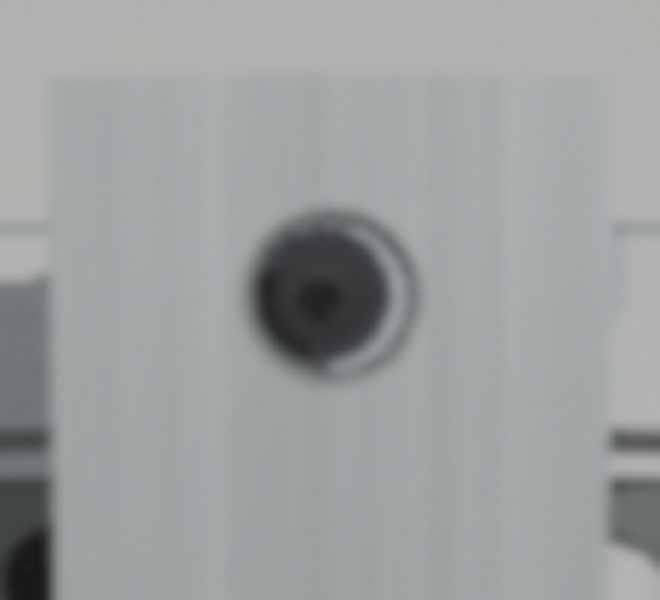

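View pics/w16d.png

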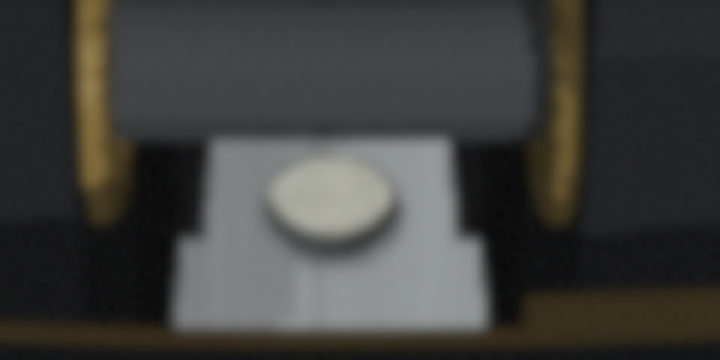

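View pics/s16.png

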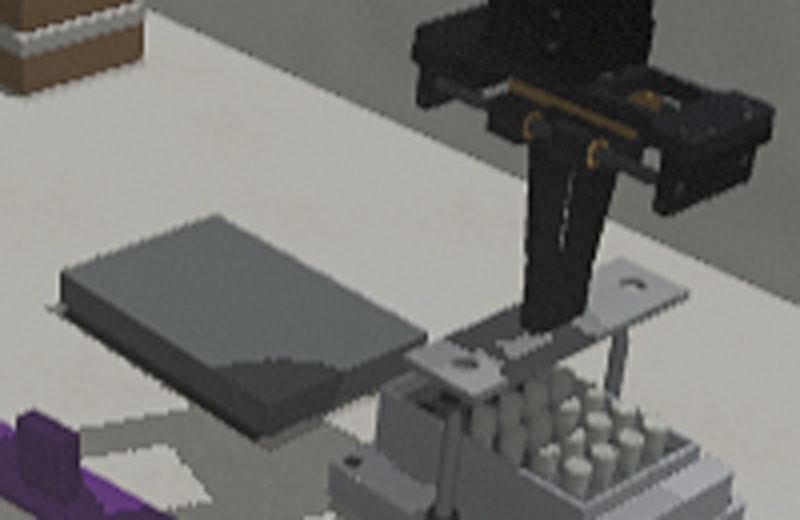

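View pics/sc16.png

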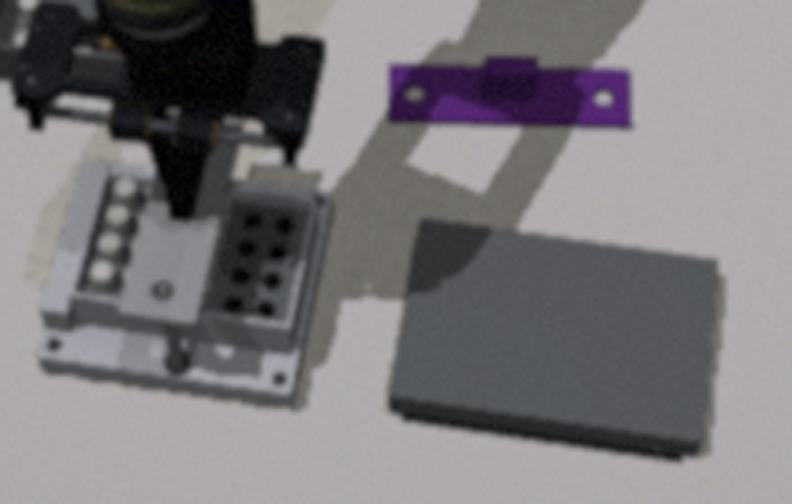

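```bash
python3 -c "
from servo import *
k=(6,270,100);kd=(6,270,340);Z=.1588
print('hole+',at(full((333,294),k),.0269),'hole-',at(full((330,200),kd),.0269))
print('pinb tip',at(full((319,297),k),Z-.102),'base',at(full((321,296),k),Z-.03))
"
```

```text
hole+ [0.07269732 0.00066868 0.0269    ] hole- [-0.0661706   0.00036746  0.0269    ]
pinb tip [ 0.07215154 -0.00072523  0.0568    ] base [ 0.07161984 -0.00081791  0.1288    ]
```

>>> jog_arm(moves="-0.027 -0.047 0 0 0 0 0.1; -0.027 -0.047 0.2 0 0 0 0.1; -0.027 -0.047 0.4 0 0 0 0.1; -0.027 -0.047 0.6 0 0 0 0.1; -0.027 -0.047 0.6 0 0 0 0.1")

```text
clock: 18.38
ee_pos: [0.6007, -0.1193, 0.1396]
orientation: [-3.141, 0.021, 0.003]
wrist_force: [-0.8, -0.1, -3.4]
finger_gap: 0.0162
```

>>> jog_arm(moves="0 0 0 0 0 0 0.1; 0 0 0 0 0 0 0.1")

```text
clock: 18.62
ee_pos: [0.6016, -0.1196, 0.1411]
orientation: [3.141, -0.021, 0.001]
wrist_force: [-0.4, 0.4, -2.2]
finger_gap: 0.0161
```

```bash
python3 -c "
from look import *
s=st(); cap('wrist','w17',270,100,110,100,6);
d=pickle.load(open('pics/w17.pkl','rb'))
cv2.imwrite('pics/w17d.png',cv2.resize(d['image'][340:400,270:390,::-1],None,fx=6,fy=6,interpolation=cv2.INTER_CUBIC))
cap('side','s17',360,200,120,80,6.5)
"
```

```text
t 18.625 TCP dock xy [-4.1  0.5] z 141.1 F [-0.4  0.4 -2.2] T [0.01 0.17 0.01] turn [ 5.0000e-04 -3.0000e-04 -1.5734e+00] gap 0.01607249122418055
```

View pics/w17.png

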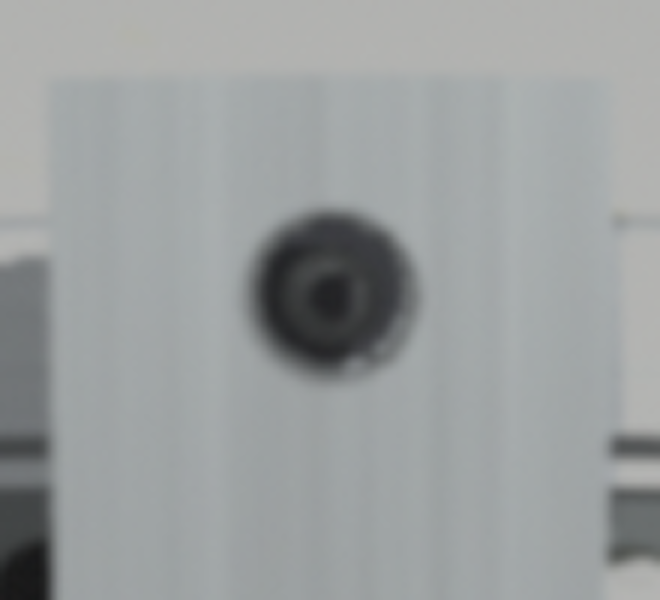

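View pics/w17d.png

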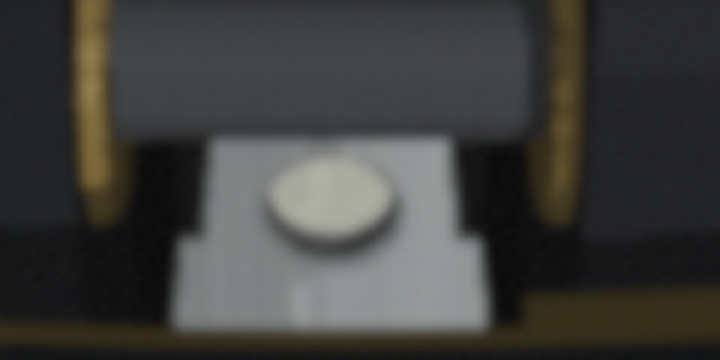

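View pics/s17.png

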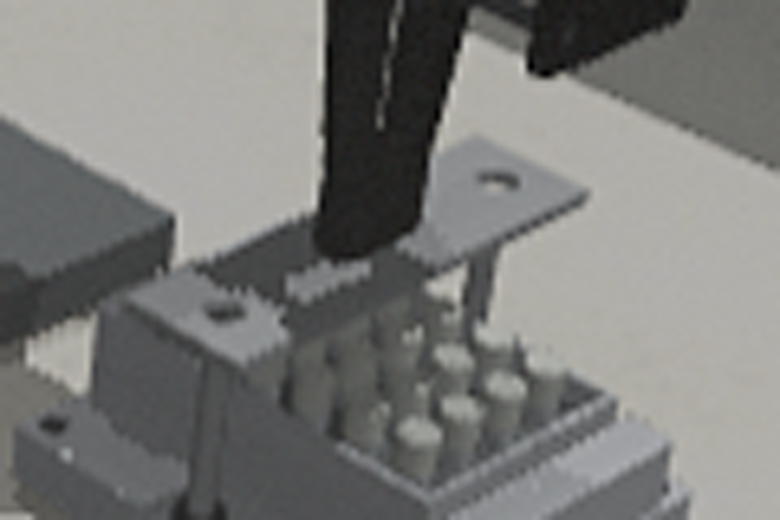

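```bash
python3 -c "
from servo import *
d=pickle.load(open('pics/s17.pkl','rb')); k=(6.5,360,200)
D=np.array([.6035,-.1215,-.0141])
sd=pickle.load(open('pics/side0.pkl','rb'))
for x,obs in ((-70,(224,312)),(70,(499,182))):
    uv=proj(d,place(D,[(x,0,114)]))[0]; uo=np.array(full(obs,k)); 
    J=np.array([proj(d,place(D,[(x+1,0,114)]))[0]-uv,proj(d,place(D,[(x,1,114)]))[0]-uv]).T
    print(x,uv,uo,'hole minus pin (dock x,y mm)',np.linalg.solve(J,uo-uv))
    print(' pin top pred',proj(d,place(D,[(x,0,102)]))[0])
k4=(5.5,340,220);print([full(p,k4) for p in ((295,182),(525,70),(278,325),(502,205))])
k=(6,270,100);Z=.1411
print('hole+',at(full((333,294),k),.0269),'pinb tip',at(full((328,295),k),Z-.102))
"
```

```text
-70 [393.82381017 247.51951123] [394.03846154 247.57692308] hole minus pin (dock x,y mm) [ 0.19577092 -0.43411313]
 pin top pred [393.23092331 252.27179043]
70 [435.88606789 227.37292007] [436.34615385 227.57692308] hole minus pin (dock x,y mm) [ 0.10098293 -1.23872243]
 pin top pred [435.09178294 231.9025674 ]
[(393.22727272727275, 252.6818181818182), (435.04545454545456, 232.3181818181818), (390.1363636363636, 278.6818181818182), (430.8636363636364, 256.8636363636364)]
hole+ [0.07269732 0.00066868 0.0269    ] pinb tip [0.07250548 0.00021199 0.0391    ]
```

>>> jog_arm(moves="0 -0.02 0.05 0 0 0 0.1; 0 -0.02 0.15 0 0 0 0.1; 0 -0.02 0.25 0 0 0 0.1; 0 -0.02 0.35 0 0 0 0.1; 0 -0.02 0.4 0 0 0 0.1")

```text
clock: 19.35
ee_pos: [0.6012, -0.1189, 0.1283]
orientation: [-3.141, 0.021, 0.001]
wrist_force: [-0.5, -1.0, -3.5]
finger_gap: 0.0158
```

```bash
python3 -c "
from look import *
s=st(); cap('wrist','w18',270,100,110,100,6);
cap('side','s18',360,200,120,80,6.5)
"
```

```text
t 19.35 TCP dock xy [-4.5  1.2] z 128.3 F [-0.5 -1.  -3.5] T [-0.05  0.2  -0.  ] turn [-5.0000e-04  3.0000e-04 -1.5734e+00] gap 0.0157759888046754
```

View pics/w18.png

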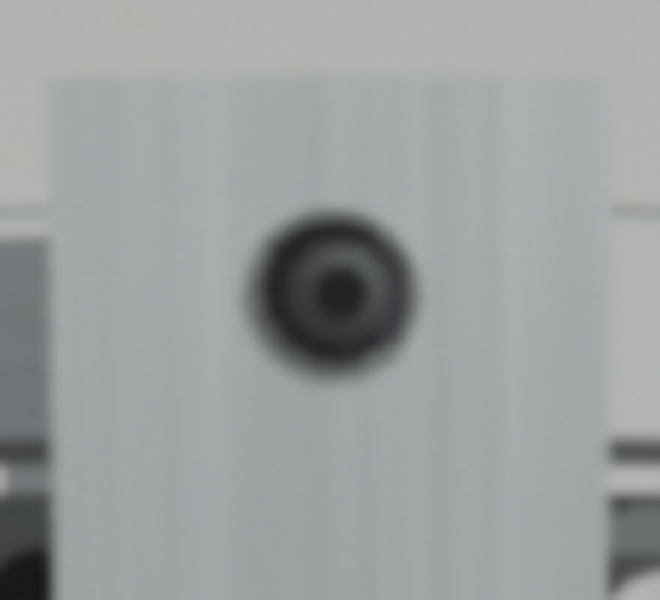

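View pics/s18.png

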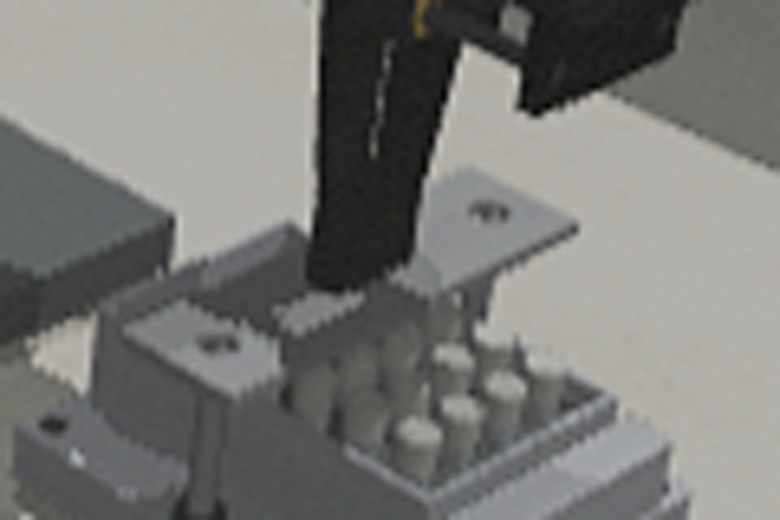

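>>> jog_arm(moves="0 0.015 0.1 0 0 0 0.1; 0 0.015 0.2 0 0 0 0.1; 0 0.015 0.3 0 0 0 0.1; 0 0.015 0.38 0 0 0 0.1; 0 0.015 0.42 0 0 0 0.1")

```text
clock: 20.08
ee_pos: [0.6012, -0.1193, 0.1158]
orientation: [-3.141, 0.021, 0.001]
wrist_force: [-0.2, -0.0, -2.7]
finger_gap: 0.0159
```

>>> jog_arm(moves="0 0 0.02 0 0 0 0.1; 0 0 0.04 0 0 0 0.1; 0 0 0.04 0 0 0 0.1")

```text
clock: 20.45
ee_pos: [0.6014, -0.1194, 0.115]
orientation: [3.141, -0.021, 0.0]
wrist_force: [-1.1, -0.0, -3.0]
finger_gap: 0.0158
```

```bash
python3 -c "
from look import *
s=st(); cap('wrist','w19',270,100,110,100,6);
cap('side','s19',360,200,120,80,6.5)
"
```

```text
t 20.45 TCP dock xy [-4.3  0.7] z 115.0 F [-1.1 -0.  -3. ] T [-0.08  0.19  0.  ] turn [ 1.0000e-04 -0.0000e+00 -1.5734e+00] gap 0.0158166285811176
```

View pics/s19.png

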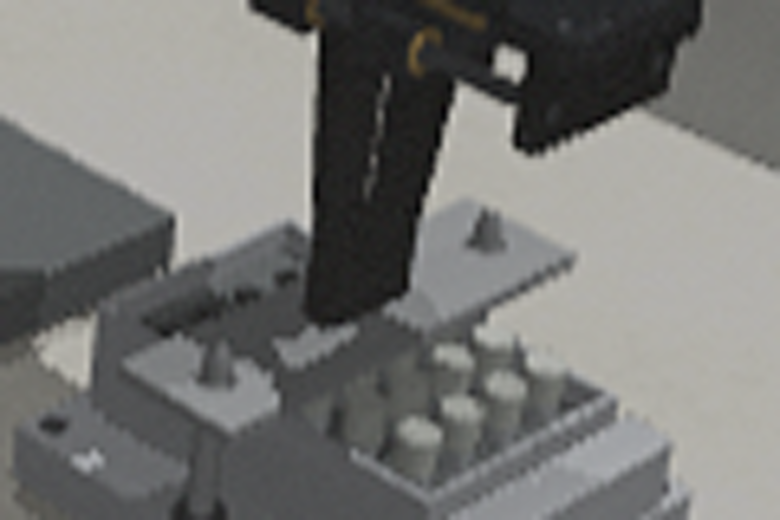

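>>> jog_arm(moves="0 0 0.02 0 0 0 0.1; 0 0 0.04 0 0 0 0.1; 0 0 0.055 0 0 0 0.1; 0 0 0.055 0 0 0 0.1")

```text
clock: 21.05
ee_pos: [0.6013, -0.1193, 0.1132]
orientation: [-3.141, 0.021, 0.0]
wrist_force: [0.5, -0.4, -2.7]
finger_gap: 0.0158
```

>>> jog_arm(moves="0 0 0.015 0 0 0 0.1; 0 0 0.015 0 0 0 0.1")

```text
clock: 21.3
ee_pos: [0.6014, -0.1194, 0.1129]
orientation: [3.141, -0.021, 0.0]
wrist_force: [-0.2, -0.1, -1.7]
finger_gap: 0.0158
```

Contact beginning (weight −3 → −1.7 N).

>>> jog_arm(moves="0 0 0.012 0 0 0 0.1; 0 0 0.012 0 0 0 0.1")

```text
clock: 21.55
ee_pos: [0.6014, -0.1194, 0.1129]
orientation: [3.141, -0.021, 0.0]
wrist_force: [-2.4, 0.2, 0.1]
finger_gap: 0.0156
```

>>> jog_arm(moves="0 0 0.01 0 0 0 0.1; 0 0 0.01 0 0 0 0.1")

```text
clock: 21.8
ee_pos: [0.6014, -0.1195, 0.1129]
orientation: [3.141, -0.021, 0.0]
wrist_force: [-2.5, -0.7, 3.6]
finger_gap: 0.0154
```

```bash
python3 -c "
from look import *
s=st(); cap('side','s20',360,200,120,80,6.5)
"
```

```text
t 21.8 TCP dock xy [-4.3  0.6] z 112.9 F [-2.5 -0.7  3.6] T [ 0.09  0.76 -0.02] turn [ 3.0000e-04  1.0000e-04 -1.5734e+00] gap 0.015446273879463035
```

View pics/s20.png

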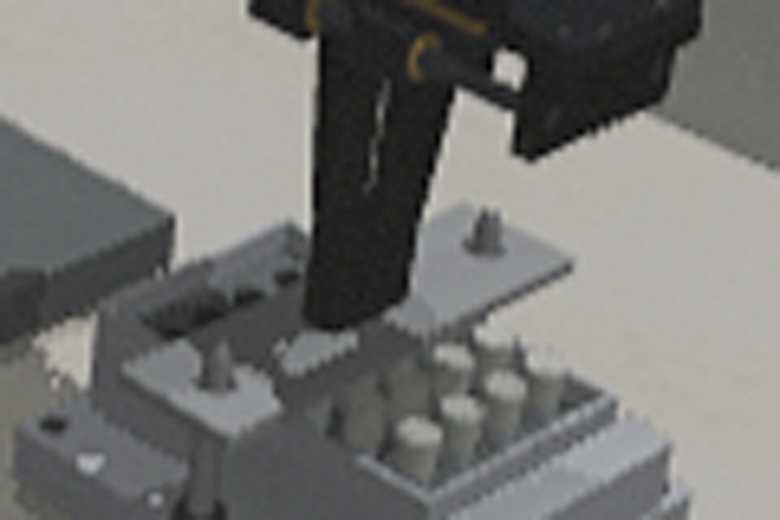

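>>> jog_arm(moves="0 0 -0.015 0 0 0 0.1; 0 0 -0.015 0 0 0 0.2; 0 0 -0.015 0 0 0 0.4; 0 0 -0.015 0 0 0 0.5; 0 0 -0.015 0 0 0 0.5")

```text
clock: 22.48
ee_pos: [0.6014, -0.1193, 0.1125]
orientation: [-3.142, 0.021, -0.0]
wrist_force: [-0.1, -0.1, 0.6]
finger_gap: 0.0436
```

>>> jog_arm(moves="0 0 0 0 0 0 0.5; 0 0 -0.4 0 0 0 0.5; 0 0 -1.2 0 0 0 0.5; 0 0 -2.4 0 0 0 0.5; 0 0 -3.5 0 0 0 0.5")

```text
clock: 23.1
ee_pos: [0.6016, -0.1194, 0.2199]
orientation: [3.141, -0.021, 0.002]
wrist_force: [-0.1, 0.3, -0.2]
finger_gap: 0.0476
```

```bash
python3 -c "
from look import *
s=st(); cap('side','s21',340,190,140,100,5.5); cap('wrist','w21',0,0,640,480,1)
"
```

```text
t 23.1 TCP dock xy [-4.1  0.6] z 219.9 F [-0.1  0.3 -0.2] T [-0.    0.16 -0.  ] turn [ 1.4000e-03 -8.0000e-04 -1.5734e+00] gap 0.04756892087905162
```

View pics/s21.png

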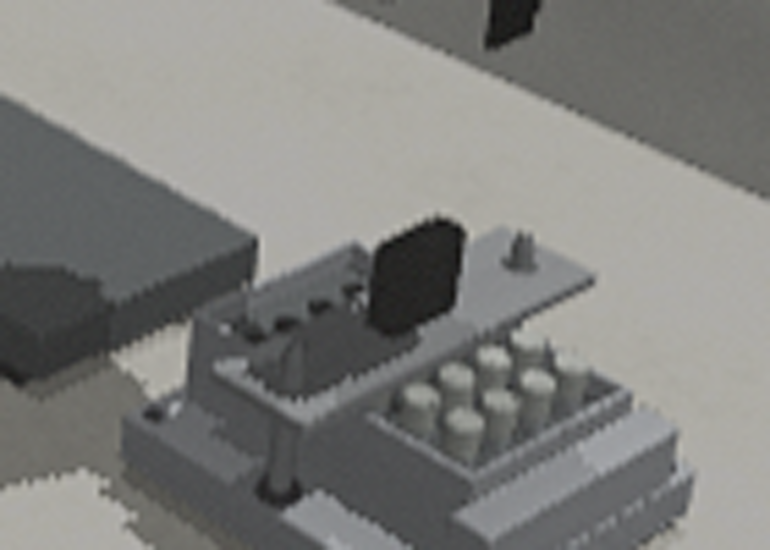

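View pics/w21.png

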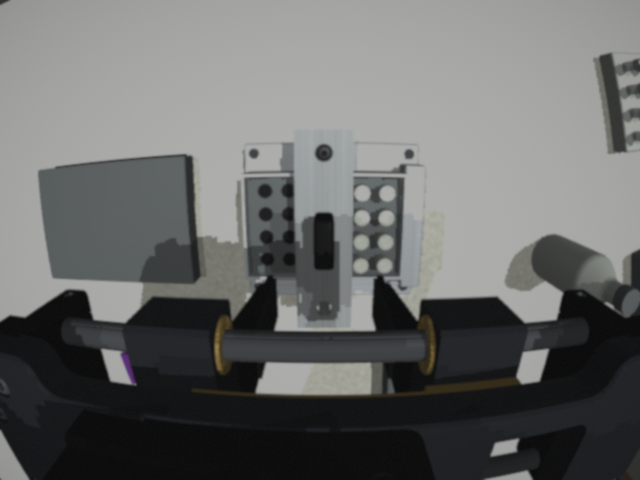

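>>> jog_arm(moves="-0.5 0 -0.5 0 0 0 0.5; -2 0 -1 0 0 0 0.5; -3.5 0 -1.5 0 0 0 0.5; -4 0 -1.5 0 0 0 0.5; -4 0 -1.5 0 0 0 0.5")

```text
clock: 23.82
ee_pos: [0.481, -0.1178, 0.2621]
orientation: [-3.141, 0.022, -0.001]
wrist_force: [0.2, 0.2, 1.1]
finger_gap: 0.0477
```

```bash
python3 -c "
from look import *
s=st(); cap('scene','sc22',200,230,130,110,6); cap('wrist','w22',200,80,260,200,3)
d=pickle.load(open('pics/sc22.pkl','rb')); cv2.imwrite('pics/sc22f.png',d['image'][:,:,::-1])
"
```

```text
t 23.825 TCP dock xy [-124.7    1. ] z 262.1 F [0.2 0.2 1.1] T [-0.05  0.15 -0.01] turn [ 3.0000e-04 -4.0000e-04 -1.5739e+00] gap 0.047729807407966895
```

View pics/sc22.png

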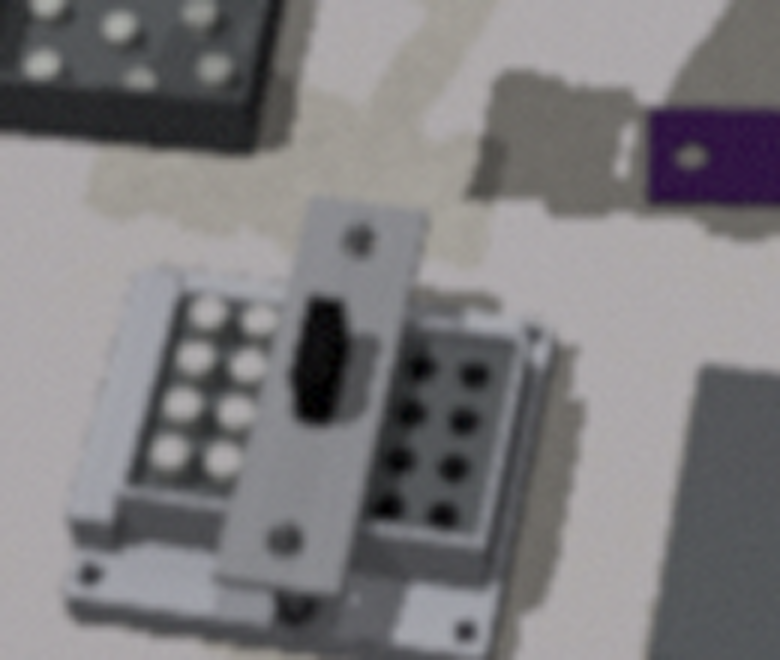

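View pics/w22.png

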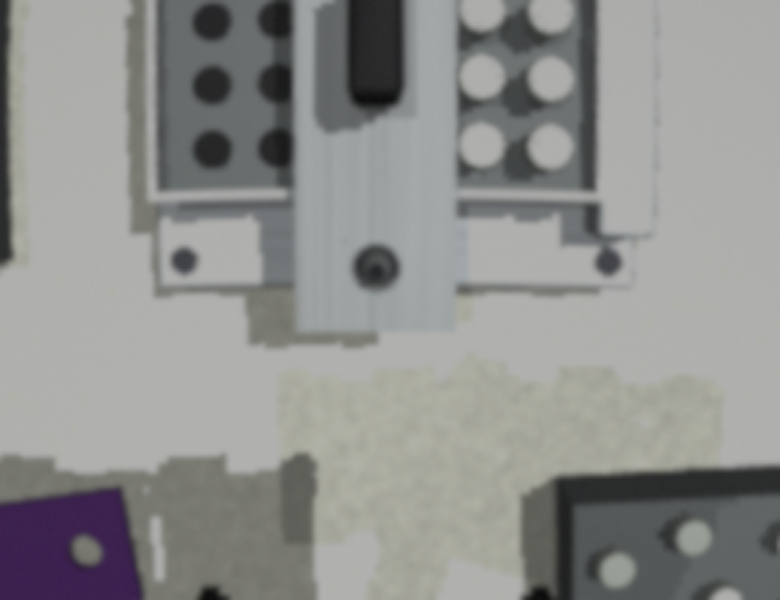

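View pics/sc22f.png

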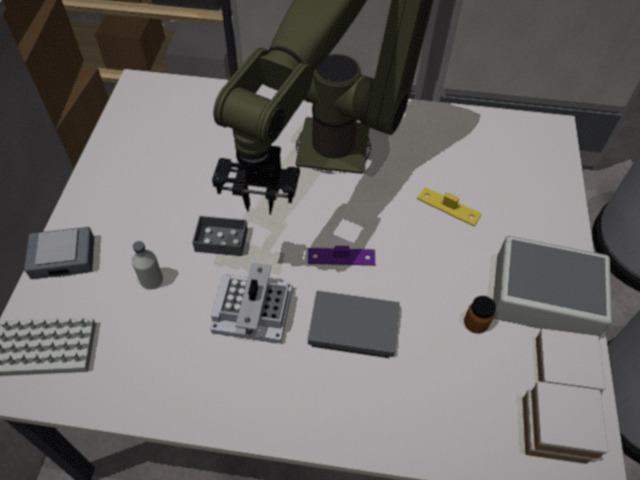

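```bash
python3 -c "
from bench import *
print(finish_job(), get_state()['clock'])"
```

```text
the job is handed in; nothing more can be done
the job is handed in; nothing more can be done
```

The tray is against the dock's end stop and the hold-down bar rests on the vial caps with both holes on the pins. I handed the job in at about 24 s; no verdict was reported.

- **Tray:** I pushed it with two fingers low on its rear wall. It stayed level in every side picture across the gap. Wrist force rose to about 12 N as it seated against the stop. From the scene camera it sat about 1.7 mm off the lane's middle, 0.7 mm along the lane and 0.007 rad off square. Those figures are close to the camera error.
- **Bar:** I lined it up by looking through its far hole with the wrist camera, and the side camera agreed to about 1 mm. Its underside came to rest at about 80 mm, as specified, with only a few newtons of contact. I then let go and backed the arm away.
- **Final pictures:** The bar lies flat with a pin through each hole, and the tray touches the stop. The bin, bottle and jar look unmoved.
- **Disagreement:** The cameras differed by 3–5 mm on absolute positions, so I placed the bar from the wrist-camera view.

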